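# Set the length stop of a cut-off jig and clamp the bar in it

### The arm

A 6-joint arm with a two-finger parallel gripper is mounted at the origin on a cart in front of the work surface, level with it; the furniture and walls round the work are solid. World frame = base frame: x ahead of the robot, y to its left, z up, the work surface at z = 0. Lengths are in m, angles in rad, forces in N, time in s.
With the tool pointing down it reaches from about 0.35 to 0.975 m from the base axis. Payload 4.9 kg.
Tool frame: the origin (TCP) lies midway between the tips of the shut fingers; the grasp point (between the pads) lies 19 mm behind it (ctrl.tcp_to_grasp is the distance from the TCP to the grasp point, in m); z points along the fingers, y is the line along which they close (so a half turn about z gives the same grasp; the last joint's range is limited). The gripper opens to 85 mm and grips with 20 to 120 N. Pads are 22 mm wide; open, the fingers measure 114 mm over their backs; the gripper's body (76 mm by 85 mm) begins 54 mm behind the grasp point. The pads swing forward as they close: fully open they stand 13 mm farther back than shut.
Start: joints at [1.221, 0.053, 1.613, -0, 1.476, -0.119], TCP at [0.143, 0.608, 0.231] pointing down, gripper open.
Joint ranges: [-3.01, 3.01], [-1.01, 2.22], [0.06, 2.58], [-1.02, 4.17], [0.09, 2.62], [-3.14, 3.14]. Speed limits (rad/s): [2.57, 2.57, 3.14, 3.14, 3.14, 3.14].

### API

Orientations are given as a rotation vector (axis times angle).
In Python, from station import ctrl, imaging, readout gives the robot as it stands (ctrl), with the cameras (imaging) and the readings (readout).
- The arm moves only by the shell command python3 jog.py 'ROWS' [FORCE]. ROWS is a JSON list of rows, 1 to 20 of them, each an object with the fields aperture (the finger opening in m), sx, sy, sz (the shift in m), wx, wy, wz (a rotation vector in rad); a field left out counts as zero (the opening has to be given); each row is the pose to reach, as a shift and turn from the pose commanded when the command began, along the tool's axes at that moment; what a row does not reach only later rows make up. A row lasts 1/12 s, in which the tool goes at most 0.0417 m and 0.125 rad, less where a joint would pass 70% of its speed; a pose out of reach is approached as far as the arm can. The fingers move at their own pace and stop on an object; FORCE is the grip in N (left out, the last holds). Time passes only in rows, so rows that do not move let the fingers close. It prints the time, the measured TCP pose, the force, the opening and the grip force at its end. Input that does not fit is refused with a message, and nothing moves.
- readout.get_obs(): the state, without advancing time (a new reading comes with each control period).
- imaging.get_image(name): name is "side" or "top" or "wrist"; returns the picture (384x512x3 uint8, red, green, blue); there is no depth.
- imaging.camera_params(name): a dict with "fx", "fy", "cx", "cy" (pixels), "k1" (the pictures are not rectified: a ray, as slopes to the right and down, at radius r is drawn at 1 + k1 r^2 times it, then the intrinsics apply), "T" (4x4, takes a point from camera to world coordinates); the wrist camera has in their place "tool_from_camera" (4x4, takes a point from camera to tool coordinates, whose origin is the TCP and whose axes are the flange's). Camera axes: x right, y down, z forward; pixel columns grow to the right and rows downward; lengths in m; the calibration is good to about 2 mm. A picture is of the moment at which its call begins: read the wrist's pose just before it. camera_params takes no time and is no camera call.
- ctrl.finish_job(): hands the job in; it is judged then, once.
The state is a dict: "t": time; "q": joint angles; "dq": joint speeds; "effort": joint torques, N m; "tool_pos": TCP position; "tool_rot": TCP orientation; "contact_force": force on the tool from outside, world axes, zero at the start; "wrist_torque": the same for the moment, N m; "opening": finger opening in m; "grip_force": force on a finger pad.
Only numpy, scipy, OpenCV 4.12 (cv2) and the standard library are available. Lean on these libraries where they do the work, as an engineer would, in place of code of your own. Each camera call takes 0.05 s, during which the arm holds its last target. There are 200 camera calls.

### The job

Get the cut-off jig ready for sawing a piece of the flat brass bar: turn the knob until the end stop's black pointer stands exactly opposite the tip of the pointed brass index (not the blunt one). Lift the hold-down clip, slide the bar in beneath it so that it lies flat and square along the fence with its end up against the stop, and lower the clip onto the bar, leaving everything so.

Things in the scene. Friction and masses are not known exactly. Their poses are not given: they have to be found in the camera images.
- jig: Steel cut-off jig, fixed to the bench. Origin on the bench under the bed; y (to the robot's left at yaw 0) is the bar's direction, x points away from the robot. Base plate x -75..70, y -135..95 mm; its top, the bed, is at 14 mm. The bed is open at its near side and left end: the bar sticks out beyond y = 95 mm. Scale at x = -42 mm, rail of the index riders nearer still, on the near side.
- fence_face (a point): On the face of the straight fence along the bed's far side, at jig x = 30, y = 50 mm, 20 mm above the bench; the bar's long edge goes against it, so a seated bar has its mid-line at jig x = 20 mm. Fence from y = -48 to 95 mm, 12 mm high above the bed, from y = 75 mm on 22 mm high (saw guides with the slit at y = 85 mm).
- knob (a joint): Round black fluted knob, 40 mm diameter, 20 mm high, upright axis, on the grey rack housing at the jig's right end. Value in rad, positive anticlockwise seen from above, range -2.9 to 2.9. It drives the end stop by rack and pinion, 12 mm per rad; anticlockwise moves the stop to the jig's +y. Needs about 0.25 N m and stays where it is left.
- knob_grip (a point): On the knob's axis at gripping height, 59 mm above the bench (11 mm below the knob's top face, 21 mm above the top of the housing, which is 52 x 48 mm).
- pointer_tip (a point): Tip of the black tapered pointer that is part of the end stop and lies over the scale, pointing to the jig's -x; axes as the jig's. The tip has the same jig y as the stop's face. Aligned when its jig y equals that of index_tip.
- stop_face (a point): Middle of the end stop's face, which looks to the jig's +y and takes the bar's end; at jig x = 20 mm, 17 mm above the bench; axes as the jig's. Stop block 40 mm wide, 14 mm high above the bed. Its drive holds it against pushes up to about 15 N.
- index_tip (a point): Tip of the pointed index: a brass rider fixed on the rail, 13 mm wide, tapering to a point towards the jig's +x; axes as the jig's. A second brass rider with a square, blunt end (for another length) is on the same rail about 35 mm away, on either side.
- clip (a joint): Hold-down clip: steel lever across the bed, pivoted behind the fence about the jig's y. 0 = down without a bar (the start), growing as its near end rises, to 1.25 rad. Over-centre spring: below about 0.6 rad it springs shut, above about 0.7 rad it springs open to 1.25 rad and stays; about 2 N at the handle. Down on the bar it reads about 0.05 rad.
- clip_hinge (a point): Centre of the clip's pivot, on its axis (the jig's y), at jig x = 53, y = 50 mm, 40 mm above the bench.
- clip_handle (a point): Centre of the clip's black handle: round bar 18 mm in diameter, 22 mm long along the jig's y (gripped on its two ends it turns between the fingers), 83 mm from the pivot. Down: 48 mm above the bench at jig x = -30, y = 50 mm; fully up: about 121 mm above the bench at jig x = 19 mm. The clip's rubber pad meets the bar at jig x = 20, y = 50 mm.
- bar: Flat brass bar, 180 x 20 x 6 mm, 0.18 kg, alike at both ends, lying flat on the bench to the left of the jig, roughly in the jig's direction. Origin under its middle, on its underside; y is its length.
- bar_end_a (a point): Middle of the bar's end face at its own y = +90 mm, at half thickness.
- bar_end_b (a point): Middle of the bar's end face at its own y = -90 mm, at half thickness.

How it is judged:
By the outcome, as a careful person would: the job done as asked, in the order asked, and still so for the second after the job is handed in, with the robot touching nothing.
It also fails if it takes over 72 s, if anything falls off the work surface, if the arm or the gripper's body presses on something with over 40 N, if the wrist force passes 120 N, or if a joint passes its speed limit or range.

## Working session

There is one attempt and no reset: what is moved stays moved. The work goes in short steps, Python scripts to look and compute and a shell command to move; the robot and the scene stay as the last step left them, time stands still between calls to the robot, and variables do not carry over. Pictures are saved under pics/ and viewed, at most 10 in all, crops included, and the job is handed in when it is done.

```bash
ls; mkdir -p pics; python3 - <<'E'
from station import ctrl, imaging, readout
import cv2,numpy as np
np.set_printoptions(precision=4,suppress=True)
for n in ["side","top"]:
    im=imaging.get_image(n); cv2.imwrite(f"pics/{n}0.png",cv2.cvtColor(im,cv2.COLOR_RGB2BGR))
    print(n,imaging.camera_params(n))
print(imaging.camera_params("wrist"));o=readout.get_obs();print(o)
a=cv2.imread("pics/side0.png");b=cv2.imread("pics/top0.png")
E
```

```text
jog.py
pics
station.py
side {'fx': 413.40201903960553, 'fy': 413.40201903960553, 'cx': 257.43024687672767, 'cy': 183.86312103792952, 'k1': -0.1436566830846979, 'T': array([[ 0.882 , -0.2349,  0.4084,  0.1086],
       [-0.4709, -0.4101,  0.7811, -0.6139],
       [-0.016 , -0.8813, -0.4724,  0.4627],
       [ 0.    ,  0.    ,  0.    ,  1.    ]])}
top {'fx': 397.7236233124719, 'fy': 397.7236233124719, 'cx': 254.72302766121214, 'cy': 199.31809505326353, 'k1': -0.007815253899307312, 'T': array([[-0.001 , -0.9795,  0.2014,  0.2624],
       [-1.    ,  0.0005, -0.0024,  0.0429],
       [ 0.0022, -0.2014, -0.9795,  1.0645],
       [ 0.    ,  0.    ,  0.    ,  1.    ]])}
{'fx': 325.97349828042803, 'fy': 325.97349828042803, 'cx': 254.27754481199574, 'cy': 186.5330223116161, 'k1': 0.010139363394017241, 'tool_from_camera': array([[ 0.0007, -0.9467, -0.3221,  0.0832],
       [ 1.    ,  0.0011, -0.001 , -0.0012],
       [ 0.0013, -0.3221,  0.9467, -0.1422],
       [ 0.    ,  0.    ,  0.    ,  1.    ]])}
{'t': 0.1, 'q': array([ 1.221 ,  0.0533,  1.6142,  0.    ,  1.476 , -0.119 ]), 'dq': array([-0.0011,  0.0008, -0.0012,  0.0001,  0.001 , -0.0022]), 'effort': array([  0.0001, -39.4896, -37.1365,  -0.0001,   0.0038,   0.    ]), 'tool_pos': array([0.1428, 0.6079, 0.2302]), 'tool_rot': array([-0.3617, -3.1203,  0.0028]), 'contact_force': array([ 0.2446, -0.7044,  0.1545]), 'wrist_torque': array([ 0.0497,  0.0461, -0.0076]), 'grip_force': 0.0, 'opening': 0.08505285758630804}
```

View pics/top0.png

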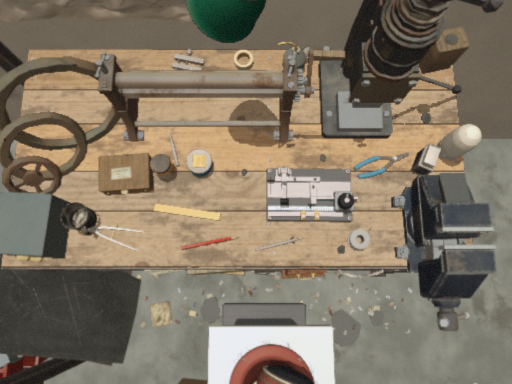

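View pics/side0.png

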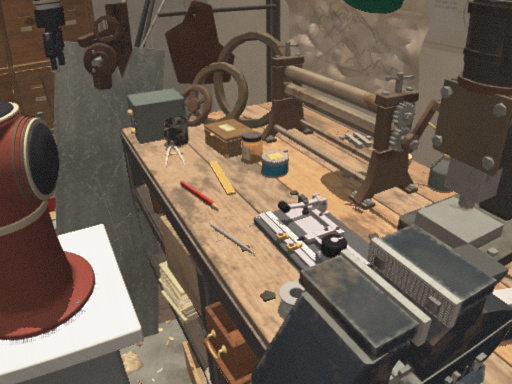

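Top view: the jig spans about (267,169)–(352,221), with the knob at (346,200). The bar runs from (154,207) to (219,216). The side view shows the same things, with the clip handle near (285,207).

```bash
cat > h.py <<'E'
from station import ctrl, imaging, readout
import cv2,numpy as np
from scipy.spatial.transform import Rotation as R
np.set_printoptions(precision=4,suppress=True)
def ray(cam,uv,T=None):
    p=imaging.camera_params(cam) if isinstance(cam,str) else cam
    T=p["T"] if T is None else T
    K=np.array([[p["fx"],0,p["cx"]],[0,p["fy"],p["cy"]],[0,0,1]])
    x=cv2.undistortPoints(np.array([[uv]],float),K,np.array([p["k1"],0,0,0.]))[0,0]
    d=T[:3,:3]@np.r_[x,1]; return T[:3,3],d/np.linalg.norm(d)
def proj(cam,P,T=None):
    p=imaging.camera_params(cam); T=p["T"] if T is None else T
    K=np.array([[p["fx"],0,p["cx"]],[0,p["fy"],p["cy"]],[0,0,1]]);Ti=np.linalg.inv(T)
    return cv2.projectPoints(np.atleast_2d(P).astype(float),cv2.Rodrigues(Ti[:3,:3])[0],Ti[:3,3],K,np.array([p["k1"],0,0,0.]))[0][:,0]
def onz(r,z): return r[0]+r[1]*(z-r[0][2])/r[1][2]
def tri(*rs):
    A=sum(np.eye(3)-np.outer(d,d) for _,d in rs); b=sum((np.eye(3)-np.outer(d,d))@o for o,d in rs)
    X=np.linalg.solve(A,b); return X,max(np.linalg.norm((np.eye(3)-np.outer(d,d))@(X-o)) for o,d in rs)
def toolT(o=None):
    o=o or readout.get_obs(); T=np.eye(4);T[:3,:3]=R.from_rotvec(o["tool_rot"]).as_matrix();T[:3,3]=o["tool_pos"];return T
def wristT(o=None): return toolT(o)@imaging.camera_params("wrist")["tool_from_camera"]
def down(yaw): # tool y axis (closing line) at world angle yaw
    y=np.array([np.cos(yaw),np.sin(yaw),0]);z=np.array([0,0,-1.]);return np.c_[np.cross(y,z),y,z]
def delta(P,Rm=None):
    T=toolT();Rm=T[:3,:3] if Rm is None else Rm
    return T[:3,:3].T@(np.array(P)-T[:3,3]),R.from_matrix(T[:3,:3].T@Rm).as_rotvec()
def snap(name):
    o=readout.get_obs(); im=imaging.get_image("wrist");np.save(f"pics/{name}.npy",wristT(o))
    im=cv2.cvtColor(im,cv2.COLOR_RGB2BGR);cv2.imwrite(f"pics/{name}.png",im);return im
E
python3 - <<'E'
from h import *
for uv in [(267,169),(352,169),(352,221),(267,221)]: print(onz(ray("top",uv),.014))
print(onz(ray("top",(346,200)),.07))
for uv in [(154,207),(219,216)]: print(onz(ray("top",uv),.006))
print(toolT())
for yaw in (np.pi/2,-np.pi/2): print(delta([0.40,0,.25],down(yaw)))
E
python3 - <<'E'
from h import *
print(delta([0.45,0.10,.22],down(np.pi/2)))
E
```

```text
(array([-0.4153, -0.4241,  0.0109]), array([-0.0018, -0.0004, -0.2308]))
```

```bash
python3 jog.py '[{"aperture":0.085, "sx":-0.28, "sy":-0.21, "sz":0.01, "wz":-0.12}, {"aperture":0.085, "sx":-0.28, "sy":-0.21, "sz":0.01, "wz":-0.12}, {"aperture":0.085, "sx":-0.28, "sy":-0.21, "sz":0.01, "wz":-0.12}, {"aperture":0.085, "sx":-0.28, "sy":-0.21, "sz":0.01, "wz":-0.12}, {"aperture":0.085, "sx":-0.28, "sy":-0.21, "sz":0.01, "wz":-0.12}, {"aperture":0.085, "sx":-0.28, "sy":-0.21, "sz":0.01, "wz":-0.12}, {"aperture":0.085, "sx":-0.415, "sy":-0.424, "sz":0.011, "wx":-0.002, "wz":-0.231}, {"aperture":0.085, "sx":-0.415, "sy":-0.424, "sz":0.011, "wx":-0.002, "wz":-0.231}, {"aperture":0.085, "sx":-0.415, "sy":-0.424, "sz":0.011, "wx":-0.002, "wz":-0.231}, {"aperture":0.085, "sx":-0.415, "sy":-0.424, "sz":0.011, "wx":-0.002, "wz":-0.231}, {"aperture":0.085, "sx":-0.415, "sy":-0.424, "sz":0.011, "wx":-0.002, "wz":-0.231}, {"aperture":0.085, "sx":-0.415, "sy":-0.424, "sz":0.011, "wx":-0.002, "wz":-0.231}, {"aperture":0.085, "sx":-0.415, "sy":-0.424, "sz":0.011, "wx":-0.002, "wz":-0.231}, {"aperture":0.085, "sx":-0.415, "sy":-0.424, "sz":0.011, "wx":-0.002, "wz":-0.231}, {"aperture":0.085, "sx":-0.415, "sy":-0.424, "sz":0.011, "wx":-0.002, "wz":-0.231}, {"aperture":0.085, "sx":-0.415, "sy":-0.424, "sz":0.011, "wx":-0.002, "wz":-0.231}]'
python3 - <<'E'
from h import *
snap("A");print(delta([0.47,-0.10,.14],down(np.pi/2)))
E
```

```text
t: 1.43
tool_pos: [0.4508, 0.0976, 0.2198]
tool_rot: [-0.008, -3.141, -0.002]
contact_force: [1.4, 0.2, 0.6]
opening: 0.0853
grip_force: 0.0
(array([-0.0207, -0.1995,  0.0793]), array([ 0.0022, -0.001 , -0.0036]))
```

```bash
python3 jog.py '[{"aperture":0.085, "sx":-0.02, "sy":-0.2, "sz":0.08}, {"aperture":0.085, "sx":-0.02, "sy":-0.2, "sz":0.08}, {"aperture":0.085, "sx":-0.02, "sy":-0.2, "sz":0.08}, {"aperture":0.085, "sx":-0.02, "sy":-0.2, "sz":0.08}, {"aperture":0.085, "sx":-0.02, "sy":-0.2, "sz":0.08}, {"aperture":0.085, "sx":-0.02, "sy":-0.2, "sz":0.08}, {"aperture":0.085, "sx":-0.02, "sy":-0.2, "sz":0.08}, {"aperture":0.085, "sx":-0.02, "sy":-0.2, "sz":0.08}]'
python3 - <<'E'
from h import *
im=snap("B");A=cv2.imread("pics/A.png")
cv2.imwrite("pics/B2.png",cv2.resize(im,(800,600),interpolation=cv2.INTER_CUBIC))
cv2.imwrite("pics/A2.png",cv2.resize(A,(800,600),interpolation=cv2.INTER_CUBIC))
E
```

```text
t: 2.15
tool_pos: [0.4699, -0.0979, 0.1397]
tool_rot: [0.001, -3.141, -0.005]
contact_force: [-0.7, 0.2, 0.4]
opening: 0.085
grip_force: 0.0
```

View pics/B2.png

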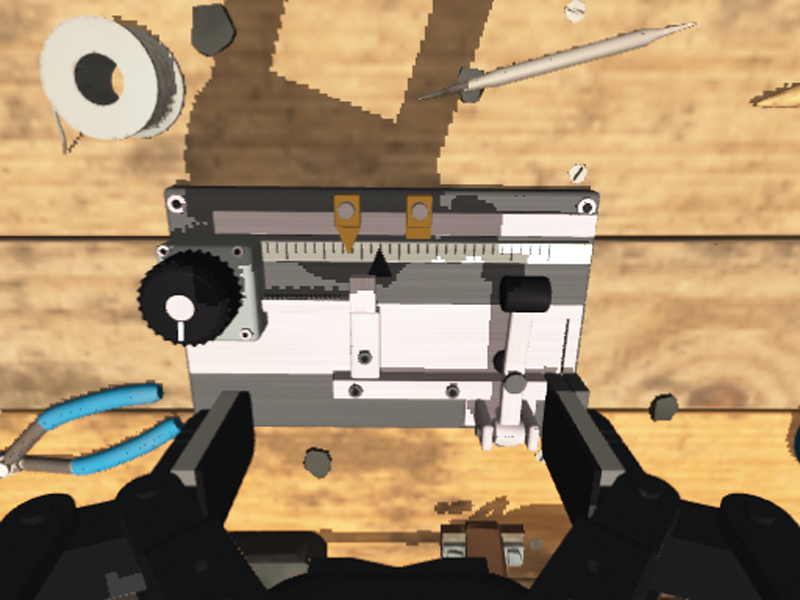

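View pics/A2.png

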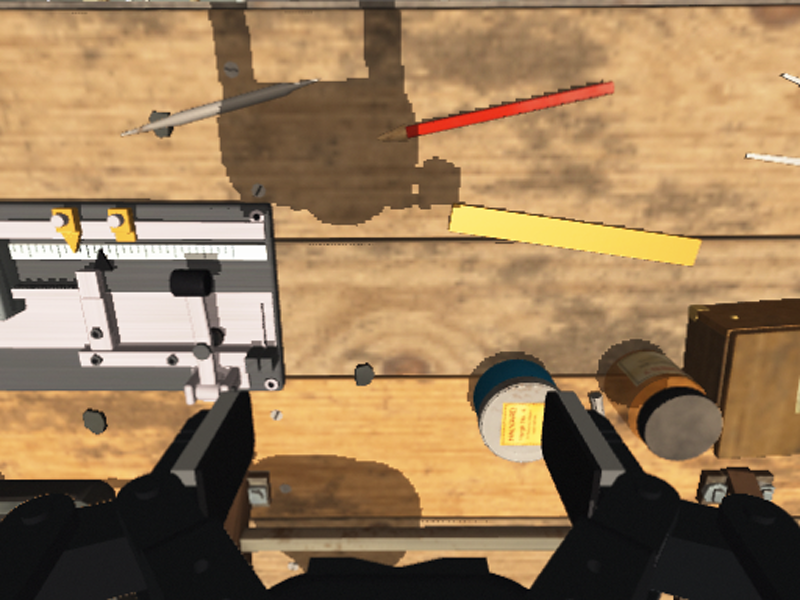

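B: the pointed index tip is at (348,254), the blunt one at (419,238), and the pointer tip at (378,248). The knob's top centre is at (180,308) and the handle at (525,293), with near plate corners at (167,187) and (599,187). In A, the bar's corners are (454,204), (702,239), (694,266), (449,230), and the handle is at (191,283). The pointed index is on the pointer's right (−y) side, so the knob must turn clockwise.

```bash
python3 - <<'E'
from h import *
TA,TB=np.load("pics/A.npy"),np.load("pics/B.npy");s=1.5625
c=imaging.camera_params("wrist")
a=lambda u,v:ray(c,((u+.5)/s-.5,(v+.5)/s-.5),TA)
b=lambda u,v:ray(c,((u+.5)/s-.5,(v+.5)/s-.5),TB)
for n,x,y in [("index",(76,251),(348,254)),("ptr",(99,248),(378,248)),("handle",(191,283),(525,293)),("screwL",(257,216),(587,206)),("cornerNL",(270,204),(599,189)),("stopscrew",(96,333),(364,357)),("fencescrew",(173,360),(453,391)),("hinge",(202,351),(515,383))]:
    print(n,tri(a(*x),b(*y)))
print("screw R/L",onz(b(176,204),.014),onz(b(587,206),.014))
print("NR,NL,FR",onz(b(167,187),.014),onz(b(599,189),.014),onz(b(190,427),.014),"A FL",onz(a(284,389),.014))
print("knob",onz(b(180,308),.07))
for p in [(454,204),(702,239),(694,266),(449,230)]: print("bar",onz(a(*p),.006))
E
```

```text
index (array([ 0.4536, -0.1252,  0.0198]), np.float64(0.0006756084505133349))
ptr (array([ 0.4511, -0.1093,  0.0192]), np.float64(8.643429928009575e-05))
handle (array([ 0.4668, -0.0372,  0.0482]), np.float64(0.00044991827918855487))
screwL (array([0.4298, 0.0002, 0.0149]), np.float64(0.0001861978759410421))
cornerNL (array([0.4223, 0.008 , 0.0081]), np.float64(0.0005935546056514224))
stopscrew (array([ 0.5101, -0.1173,  0.0291]), np.float64(9.292668904265189e-05))
fencescrew (array([ 0.5328, -0.0674,  0.0264]), np.float64(0.00017862572846796276))
hinge (array([ 0.517 , -0.0376,  0.0452]), np.float64(2.1632692328709125e-05))
screw R/L [ 0.429  -0.2149  0.014 ] [0.4297 0.0005 0.014 ]
NR,NL,FR [ 0.4202 -0.2183  0.014 ] [0.4209 0.0056 0.014 ] [ 0.5643 -0.2251  0.014 ] A FL [0.5643 0.0082 0.014 ]
knob [ 0.466  -0.1954  0.07  ]
bar [0.4238 0.1358 0.006 ]
bar [0.4496 0.3126 0.006 ]
bar [0.4695 0.3106 0.006 ]
bar [0.4421 0.1328 0.006 ]
```

```bash
python3 jog.py '[{"aperture":0.085, "sx":-0.02, "sy":-0.072, "sz":0.025}, {"aperture":0.085, "sx":-0.02, "sy":-0.072, "sz":0.025}, {"aperture":0.085, "sx":-0.02, "sy":-0.072, "sz":0.025}, {"aperture":0.085, "sx":-0.02, "sy":-0.072, "sz":0.025}]'
python3 - <<'E'
from h import *
im=snap("C")
uv=proj("wrist",[[.466,-.1954,.07],[.4536,-.1252,.0198],[.4511,-.1093,.0192]],np.load("pics/C.npy"));print(uv)
x0,y0=int(uv[0,0]-40),int(uv[0,1]-75)
cr=im[y0:y0+120,x0:x0+200];print(x0,y0,readout.get_obs()["q"],cr.shape)
cv2.imwrite("pics/C2.png",cv2.resize(cr,None,fx=4,fy=4,interpolation=cv2.INTER_CUBIC))
E
```

```text
t: 2.53
tool_pos: [0.4906, -0.1702, 0.1149]
tool_rot: [0.001, -3.142, -0.004]
contact_force: [-1.0, 0.5, -0.6]
opening: 0.0849
grip_force: 0.0
[[214.4037 179.1802]
 [317.068  142.6568]
 [338.8019 139.1372]]
174 104 [-0.4778 -0.1     1.9633  0.0027  1.2789 -2.051 ] (120, 200, 3)
```

View pics/C2.png

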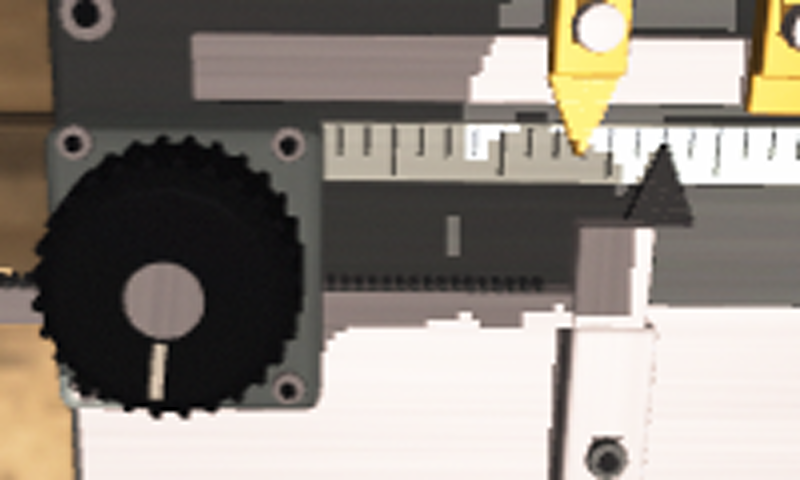

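C: the index tip is at (581,155), the pointer tip at (662,143) and the knob's centre cap at (163,301) in the ×4 crop.

```bash
python3 - <<'E'
from h import *
TB,TC=np.load("pics/B.npy"),np.load("pics/C.npy");s=1.5625
c=imaging.camera_params("wrist")
b=lambda u,v:ray(c,((u+.5)/s-.5,(v+.5)/s-.5),TB)
d=lambda u,v:ray(c,(174+(u+.5)/4-.5,104+(v+.5)/4-.5),TC)
for n,y,x in [("index",(348,254),(581,155)),("ptr",(378,248),(662,143)),("knob",(180,308),(163,301))]: print(n,tri(b(*y),d(*x)))
i,p=onz(d(581,155),.0195),onz(d(662,143),.0195);print(i,p,(p-i)[1]/.012)
k=tri(b(180,308),d(163,301))[0]
print(delta([k[0],k[1],.041]))
E
```

```text
index (array([ 0.4527, -0.1248,  0.0247]), np.float64(0.0002911574466704838))
ptr (array([ 0.4511, -0.1093,  0.0199]), np.float64(8.342890379707599e-05))
knob (array([ 0.4659, -0.1954,  0.0701]), np.float64(0.00010444737812577167))
[ 0.4534 -0.1238  0.0195] [ 0.4512 -0.1091  0.0195] 1.224870707062534
(array([ 0.0248, -0.0259,  0.0742]), array([0., 0., 0.]))
```

```bash
python3 jog.py '[{"aperture":0.085, "sx":0.025, "sy":-0.026}, {"aperture":0.085, "sx":0.025, "sy":-0.026, "sz":0.02}, {"aperture":0.085, "sx":0.025, "sy":-0.026, "sz":0.06}, {"aperture":0.085, "sx":0.025, "sy":-0.026, "sz":0.074}, {"aperture":0.085, "sx":0.025, "sy":-0.026, "sz":0.074}, {"aperture":0.0, "sx":0.025, "sy":-0.026, "sz":0.074}, {"aperture":0.0, "sx":0.025, "sy":-0.026, "sz":0.074}, {"aperture":0.0, "sx":0.025, "sy":-0.026, "sz":0.074}, {"aperture":0.0, "sx":0.025, "sy":-0.026, "sz":0.074}, {"aperture":0.0, "sx":0.025, "sy":-0.026, "sz":0.074}, {"aperture":0.0, "sx":0.025, "sy":-0.026, "sz":0.074}]' 60
```

```text
t: 3.5
tool_pos: [0.4668, -0.1941, 0.0437]
tool_rot: [0.001, 3.139, 0.013]
contact_force: [-1.9, 14.2, 12.6]
opening: 0.0387
grip_force: 59.3
```

```bash
python3 jog.py '[{"aperture":0, "wz":0.12}, {"aperture":0, "wz":0.24}, {"aperture":0, "wz":0.36}, {"aperture":0, "wz":0.48}, {"aperture":0, "wz":0.6}, {"aperture":0, "wz":0.72}, {"aperture":0, "wz":0.84}, {"aperture":0, "wz":0.96}, {"aperture":0, "wz":1.08}, {"aperture":0, "wz":1.2}, {"aperture":0, "wz":1.24}, {"aperture":0, "wz":1.24}, {"aperture":0, "wz":1.24}]'
python3 - <<'E'
from h import *
im=snap("D")
uv=proj("wrist",[[.453,-.124,.0195],[.4659,-.1954,.07]],np.load("pics/D.npy"));print(uv,readout.get_obs()["q"])
cv2.imwrite("pics/D2.png",cv2.resize(im,None,fx=1.5,fy=1.5,interpolation=cv2.INTER_CUBIC))
E
```

```text
t: 4.58
tool_pos: [0.4665, -0.1946, 0.0437]
tool_rot: [-1.824, -2.555, -0.011]
contact_force: [-2.9, 13.0, 13.4]
opening: 0.038
grip_force: 59.5
[[276.4817  98.8613]
 [254.634  283.7447]] [-0.5466 -0.0339  2.0342  0.0081  1.1431 -0.8807]
```

View pics/D2.png

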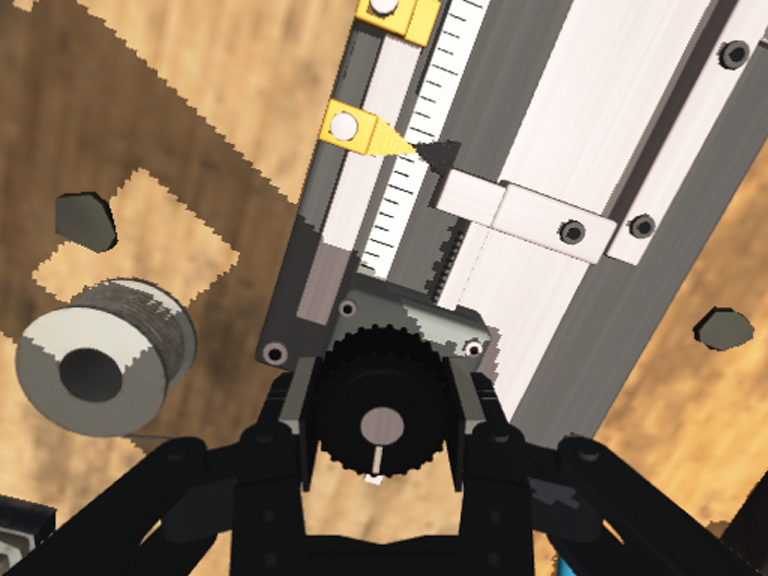

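```bash
python3 - <<'E'
from h import *
im=cv2.imread("pics/D.png");TD=np.load("pics/D.npy")
cr=cv2.resize(im[76:124,240:312],None,fx=11,fy=11,interpolation=cv2.INTER_CUBIC)
cv2.imwrite("pics/D3.png",cr)
a=np.array([.4520,-.124,.020])
print(proj("wrist",[a,a+[.01,0,0],a+[0,.01,0],a+[0,0,.005]],TD))
E
```

```text
[[274.6491  98.2434]
 [293.5542 105.0135]
 [281.7643  78.0016]
 [275.3052  98.8787]]
```

View pics/D3.png

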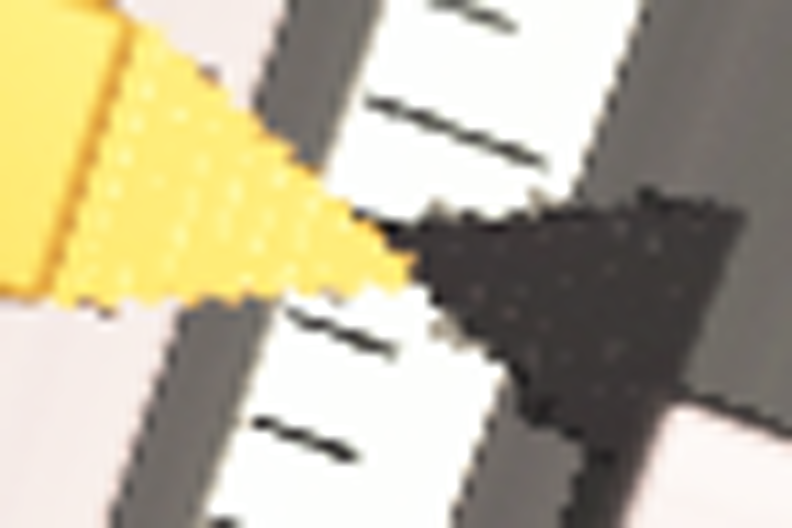

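D3: the index tip is at about (415,268) and the pointer tip at about (385,222). The pointer is still roughly 1.2 mm too far to +y, so I'll turn 0.1 rad more and check in a rectified view.

```bash
python3 jog.py '[{"aperture":0, "wz":0.1}, {"aperture":0, "wz":0.1}, {"aperture":0, "wz":0.1}]'
python3 - <<'E'
from h import *
def rect(n):
    im=cv2.imread(f"pics/{n}.png");T=np.load(f"pics/{n}.npy")
    xs=np.linspace(.435,.470,350);ys=np.linspace(-.136,-.106,300) # 0.1mm/px, right=+y, down=+x
    Y,X=np.meshgrid(ys,xs)
    uv=proj("wrist",np.c_[X.ravel(),Y.ravel(),0*X.ravel()+.020],T).reshape(350,300,2).astype(np.float32)
    return cv2.remap(im,uv[...,0].copy(),uv[...,1].copy(),cv2.INTER_CUBIC)
snap("E")
r=[rect("D"),rect("E")]
for q in r:
    h=cv2.cvtColor(q,cv2.COLOR_BGR2HSV)
    yel=(h[...,1]>100)&(h[...,0]>15)&(h[...,0]<40); dk=(q.max(2)<75)
    for nm,m in (("y",yel),("d",dk)):
        print(nm)
        for row in range(40,350,10):
            c=np.where(m[row])[0]
            if len(c)>2: print(row,c.min(),c.max(),(c.min()+c.max())/2,len(c),end=' | ')
        print()
o=cv2.resize(np.hstack(r),None,fx=1.3,fy=1.3);cv2.imwrite("pics/E2.png",o)
E
```

```text
t: 4.88
tool_pos: [0.4665, -0.1946, 0.0437]
tool_rot: [-1.95, -2.46, -0.011]
contact_force: [-3.2, 13.3, 13.0]
opening: 0.0383
grip_force: 59.6
y
40 51 173 112.0 123 | 50 56 167 111.5 112 | 60 55 167 111.0 113 | 70 65 163 114.0 99 | 80 67 158 112.5 88 | 90 71 154 112.5 84 | 100 74 151 112.5 78 | 110 75 148 111.5 74 | 120 82 142 112.0 61 | 130 86 135 110.5 43 | 140 90 132 111.0 43 | 150 96 129 112.5 34 | 160 97 129 113.0 33 | 170 106 122 114.0 17 | 180 108 122 115.0 15 | 
d
120 282 299 290.5 15 | 170 79 131 105.0 9 | 180 28 134 81.0 13 | 190 113 138 125.5 26 | 200 106 145 125.5 40 | 210 105 145 125.0 41 | 220 98 152 125.0 55 | 230 92 156 124.0 62 | 240 90 162 126.0 73 | 250 73 166 119.5 94 | 260 69 168 118.5 100 | 270 71 182 126.5 112 | 280 69 180 124.5 107 | 290 0 183 91.5 184 | 300 0 185 92.5 186 | 310 101 185 143.0 85 | 320 104 106 105.0 3 | 330 104 106 105.0 3 | 
y
40 49 174 111.5 126 | 50 55 169 112.0 115 | 60 55 167 111.0 113 | 70 65 162 113.5 98 | 80 68 157 112.5 89 | 90 69 154 111.5 86 | 100 77 150 113.5 74 | 110 77 149 113.0 73 | 120 81 142 111.5 62 | 130 85 140 112.5 54 | 140 92 133 112.5 42 | 150 96 129 112.5 34 | 160 98 129 113.5 32 | 170 105 122 113.5 18 | 180 105 121 113.0 17 | 
d
130 281 290 285.5 10 | 150 30 80 55.0 4 | 170 29 129 79.0 10 | 180 124 127 125.5 4 | 190 99 125 112.0 27 | 200 93 131 112.0 39 | 210 94 133 113.5 40 | 220 86 139 112.5 54 | 230 81 143 112.0 63 | 240 77 145 111.0 69 | 250 71 154 112.5 84 | 260 69 162 115.5 94 | 270 56 163 109.5 108 | 280 53 166 109.5 114 | 290 0 166 83.0 155 | 300 0 173 86.5 174 | 310 89 173 131.0 85 |
```

View pics/E2.png

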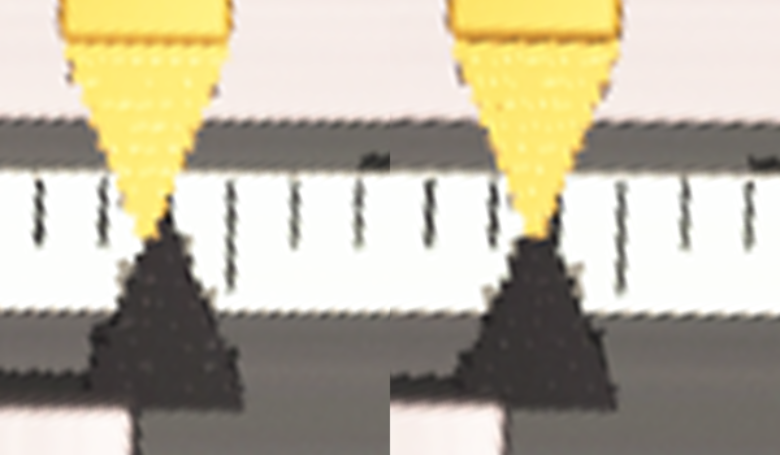

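The right half of E2 shows the pointer axis at 112.2 px and the index axis at 112.5 px (0.1 mm/px), so they are aligned. Next I'll let go of the knob and go to the clip handle.

```bash
python3 jog.py '[{"aperture":0.07}, {"aperture":0.07}, {"aperture":0.07}, {"aperture":0.07, "sz":-0.04}, {"aperture":0.07, "sz":-0.08}, {"aperture":0.07, "sz":-0.09}]'
python3 - <<'E'
from h import *
print(delta([.4668,-.0372,.13],down(np.pi/2)),readout.get_obs()["tool_pos"])
E
```

```text
t: 5.43
tool_pos: [0.4683, -0.1993, 0.1376]
tool_rot: [1.945, 2.455, 0.004]
contact_force: [1.5, -0.8, 1.3]
opening: 0.0699
grip_force: 0.0
(array([0.1582, 0.0356, 0.007 ]), array([ 0.0029,  0.0104, -1.34  ])) [ 0.4683 -0.1993  0.1376]
```

```bash
python3 jog.py '[{"aperture":0.05, "sx":0.158, "sy":0.036, "sz":0.007, "wz":-1.34}, {"aperture":0.05, "sx":0.158, "sy":0.036, "sz":0.007, "wz":-1.34}, {"aperture":0.05, "sx":0.158, "sy":0.036, "sz":0.007, "wz":-1.34}, {"aperture":0.05, "sx":0.158, "sy":0.036, "sz":0.007, "wz":-1.34}, {"aperture":0.05, "sx":0.158, "sy":0.036, "sz":0.007, "wz":-1.34}, {"aperture":0.05, "sx":0.158, "sy":0.036, "sz":0.007, "wz":-1.34}, {"aperture":0.05, "sx":0.158, "sy":0.036, "sz":0.007, "wz":-1.34}, {"aperture":0.05, "sx":0.158, "sy":0.036, "sz":0.007, "wz":-1.34}, {"aperture":0.05, "sx":0.158, "sy":0.036, "sz":0.007, "wz":-1.34}, {"aperture":0.05, "sx":0.158, "sy":0.036, "sz":0.007, "wz":-1.34}, {"aperture":0.05, "sx":0.158, "sy":0.036, "sz":0.007, "wz":-1.34}, {"aperture":0.05, "sx":0.158, "sy":0.036, "sz":0.007, "wz":-1.34}, {"aperture":0.05, "sx":0.158, "sy":0.036, "sz":0.007, "wz":-1.34}]'
python3 - <<'E'
from h import *
im=snap("F")
uv=proj("wrist",[[.453,-.1247,.020],[.4659,-.1954,.07],[.4668,-.0372,.048]],np.load("pics/F.npy"));print(uv)
print(delta([.4668,-.0372,.029],down(np.pi/2)))
T=np.load("pics/F.npy")
xs=np.linspace(.435,.470,350);ys=np.linspace(-.136,-.106,300)
Y,X=np.meshgrid(ys,xs)
uv=proj("wrist",np.c_[X.ravel(),Y.ravel(),0*X.ravel()+.020],T).reshape(350,300,2).astype(np.float32)
q=cv2.remap(im,uv[...,0].copy(),uv[...,1].copy(),cv2.INTER_CUBIC)
h=cv2.cvtColor(q,cv2.COLOR_BGR2HSV)
yel=(h[...,1]>100)&(h[...,0]>15)&(h[...,0]<40); dk=(q.max(2)<75)
for m in (yel,dk):
    for row in range(50,300,15):
        c=np.where(m[row])[0]
        if len(c)>2: print(row,c.min(),c.max(),(c.min()+c.max())/2,end=' | ')
    print()
E
```

```text
t: 6.52
tool_pos: [0.464, -0.0352, 0.1241]
tool_rot: [0.004, 3.141, 0.003]
contact_force: [-0.5, -0.0, 0.2]
opening: 0.0499
grip_force: 0.0
[[142.0048 173.1042]
 [ 10.1583 214.04  ]
 [253.2749 202.3377]]
(array([-0.0027, -0.0022,  0.0951]), array([ 0.0018,  0.0005, -0.0022]))
50 42 171 106.5 | 65 51 162 106.5 | 80 57 157 107.0 | 95 58 155 106.5 | 110 64 149 106.5 | 125 73 140 106.5 | 140 84 131 107.5 | 155 87 129 108.0 | 170 90 123 106.5 | 185 99 117 108.0 | 
95 153 299 226.0 | 110 148 299 223.5 | 170 126 129 127.5 | 185 117 130 123.5 | 200 95 133 114.0 | 215 88 142 115.0 | 230 82 147 114.5 | 245 70 183 126.5 | 260 65 180 122.5 | 275 53 179 116.0 | 290 0 178 89.0 |
```

The pointer stayed aligned within about 0.2 mm, allowing for the parallax from the index tip being about 2–3 mm higher. Now I'll descend onto the handle.

```bash
python3 jog.py '[{"aperture":0.05, "sx":-0.003, "sy":-0.002, "sz":0.04}, {"aperture":0.05, "sx":-0.003, "sy":-0.002, "sz":0.08}, {"aperture":0.05, "sx":-0.003, "sy":-0.002, "sz":0.095}, {"aperture":0.05, "sx":-0.003, "sy":-0.002, "sz":0.095}, {"aperture":0.0, "sx":-0.003, "sy":-0.002, "sz":0.095}, {"aperture":0.0, "sx":-0.003, "sy":-0.002, "sz":0.095}, {"aperture":0.0, "sx":-0.003, "sy":-0.002, "sz":0.095}, {"aperture":0.0, "sx":-0.003, "sy":-0.002, "sz":0.095}]' 30
```

```text
t: 7.23
tool_pos: [0.4685, -0.0361, 0.0312]
tool_rot: [0.002, 3.138, 0.006]
contact_force: [0.3, 5.4, 0.2]
opening: 0.0211
grip_force: 33.9
```

```bash
python3 jog.py '[{"aperture":0, "sx":-0.001, "sz":-0.008}, {"aperture":0, "sx":-0.003, "sz":-0.016}, {"aperture":0, "sx":-0.006, "sz":-0.024}, {"aperture":0, "sx":-0.01, "sz":-0.032}, {"aperture":0, "sx":-0.014, "sz":-0.039}, {"aperture":0, "sx":-0.019, "sz":-0.0455}, {"aperture":0, "sx":-0.019, "sz":-0.0455}]' 30; python3 jog.py '[{"aperture":0, "sx":-0.006, "sz":-0.006}, {"aperture":0, "sx":-0.012, "sz":-0.012}, {"aperture":0, "sx":-0.017, "sz":-0.015}, {"aperture":0, "sx":-0.022, "sz":-0.019}, {"aperture":0, "sx":-0.027, "sz":-0.022}, {"aperture":0, "sx":-0.027, "sz":-0.022}]' 30
```

```text
t: 7.82
tool_pos: [0.4868, -0.0363, 0.0765]
tool_rot: [-0.0, 3.141, 0.005]
contact_force: [-3.5, 6.2, -1.4]
opening: 0.021
grip_force: 31.7
t: 8.32
tool_pos: [0.5144, -0.0365, 0.0981]
tool_rot: [-0.0, 3.139, 0.005]
contact_force: [0.2, 5.2, -2.4]
opening: 0.0215
grip_force: 30.8
```

```bash
python3 jog.py '[{"aperture":0.06}, {"aperture":0.06}, {"aperture":0.06}, {"aperture":0.06, "sz":-0.04}, {"aperture":0.06, "sz":-0.08}, {"aperture":0.06, "sz":-0.1}, {"aperture":0.06, "sz":-0.1}]'
python3 - <<'E'
from h import *
# bar from A
c=np.array([[0.4238,.1358],[.4496,.3126],[.4695,.3106],[.4421,.1328]])
print(c.mean(0)); d=(c[1]+c[2]-c[0]-c[3])/2;print(d,np.linalg.norm(d))
print(delta([.46,.18,.18],down(np.pi/2)))
E
```

```text
t: 8.9
tool_pos: [0.5167, -0.0385, 0.2044]
tool_rot: [0.0, 3.129, -0.003]
contact_force: [1.0, -0.1, 1.3]
opening: 0.0601
grip_force: 0.0
[0.4462 0.223 ]
[0.0266 0.1773] 0.17928427147968107
(array([0.057 , 0.2185, 0.0233]), array([-0.0018,  0.0129, -0.0001]))
```

```bash
python3 jog.py '[{"aperture":0.06, "sx":0.057, "sy":0.2185, "sz":0.023, "wy":0.013}, {"aperture":0.06, "sx":0.057, "sy":0.2185, "sz":0.023, "wy":0.013}, {"aperture":0.06, "sx":0.057, "sy":0.2185, "sz":0.023, "wy":0.013}, {"aperture":0.06, "sx":0.057, "sy":0.2185, "sz":0.023, "wy":0.013}, {"aperture":0.06, "sx":0.057, "sy":0.2185, "sz":0.023, "wy":0.013}, {"aperture":0.06, "sx":0.057, "sy":0.2185, "sz":0.023, "wy":0.013}, {"aperture":0.06, "sx":0.057, "sy":0.2185, "sz":0.023, "wy":0.013}, {"aperture":0.06, "sx":0.057, "sy":0.2185, "sz":0.023, "wy":0.013}, {"aperture":0.06, "sx":0.057, "sy":0.2185, "sz":0.023, "wy":0.013}]'
python3 - <<'E'
from h import *
im=snap("G");cv2.imwrite("pics/G.png",im)
P=np.array([[0.4238,.1358,.006],[.4496,.3126,.006],[.4695,.3106,.006],[.4421,.1328,.006]])
res={}
c=imaging.camera_params("wrist")
for n in "AG":
    im=cv2.imread(f"pics/{n}.png");T=np.load(f"pics/{n}.npy");uv=proj("wrist",P,T)
    h=cv2.cvtColor(im,cv2.COLOR_BGR2HSV);m=((h[...,1]>120)&(h[...,0]>18)&(h[...,0]<35)&(h[...,2]>150)).astype(np.uint8)
    roi=np.zeros_like(m);cv2.fillConvexPoly(roi,uv.astype(int),1);roi=cv2.dilate(roi,np.ones((13,13)));m&=roi
    m=cv2.morphologyEx(m,cv2.MORPH_OPEN,np.ones((3,3)))
    cs=max(cv2.findContours(m,0,2)[0],key=cv2.contourArea)
    ap=cv2.approxPolyDP(cs,4,True)[:,0]
    print(n,uv.tolist(),ap.tolist(),cv2.minAreaRect(cs))
    res[n]=[ap[np.argmin(np.linalg.norm(ap-u,axis=1))] for u in uv]
for a,g in zip(res["A"],res["G"]): print(tri(ray(c,a,np.load("pics/A.npy")),ray(c,g,np.load("pics/G.npy"))),onz(ray(c,g,np.load("pics/G.npy")),.006))
E
```

```text
t: 9.65
tool_pos: [0.4561, 0.1806, 0.1739]
tool_rot: [-0.0, -3.129, -0.002]
contact_force: [-0.1, -0.3, 0.4]
opening: 0.0597
grip_force: 0.0
A [[290.4136283707712, 130.39846823874907], [449.07580961609295, 152.76673410041587], [443.964476122115, 170.0410976306036], [287.1868103971631, 146.97904661967323]] [[287, 144], [443, 169], [446, 153], [296, 131]] ((367.1202392578125, 150.16598510742188), (160.36062622070312, 17.71778106689453), 8.202354431152344)
G [[208.70409952381647, 134.65233728898687], [390.6992470040151, 161.08067254460929], [386.0716678702688, 180.55800991975954], [206.4282655441983, 153.49550848127603]] [[246, 158], [382, 180], [389, 167], [386, 161], [300, 148]] ((317.7794494628906, 160.59991455078125), (142.78781127929688, 19.758087158203125), 8.365885734558105)
(array([ 0.4557,  0.162 , -0.0975]), np.float64(0.0158810208053714)) [0.4465 0.1712 0.006 ]
(array([0.4482, 0.3054, 0.0124]), np.float64(0.00018904120700021437)) [0.4495 0.308  0.006 ]
(array([0.4641, 0.3002, 0.0214]), np.float64(0.00016227640479445375)) [0.4689 0.3065 0.006 ]
(array([ 0.5021,  0.1622, -0.2689]), np.float64(0.00822423754478139)) [0.4465 0.1712 0.006 ]
```

```bash
python3 - <<'E'
from h import *
P=np.array([[0.4238,.1358,.006],[.4496,.3126,.006],[.4695,.3106,.006],[.4421,.1328,.006]])
c=imaging.camera_params("wrist");L={}
for n in "AG":
    im=cv2.imread(f"pics/{n}.png");T=np.load(f"pics/{n}.npy");uv=proj("wrist",P,T)
    h=cv2.cvtColor(im,cv2.COLOR_BGR2HSV)
    for p in uv.mean(0)+0,uv[0]*.4+uv[2]*.1+uv[3]*.4+uv[1]*.1,uv.mean(0)+[0,-25]: print(n,h[int(p[1]),int(p[0])])
    m=((h[...,1]>135)&(h[...,0]>18)&(h[...,0]<35)).astype(np.uint8)
    roi=np.zeros_like(m);cv2.fillConvexPoly(roi,uv.astype(int),1);roi=cv2.dilate(roi,np.ones((15,15)));m&=roi
    m=cv2.morphologyEx(m,cv2.MORPH_OPEN,np.ones((3,3)))
    cs=max(cv2.findContours(m,0,2)[0],key=cv2.contourArea)
    r=cv2.minAreaRect(cs);b=cv2.boxPoints(r);print(uv.round(1).tolist(),r)
    L[n]=[b[np.argmin(np.linalg.norm(b-u,axis=1))] for u in uv]
for a,g in zip(L["A"],L["G"]): print(tri(ray(c,a,np.load("pics/A.npy")),ray(c,g,np.load("pics/G.npy"))),onz(ray(c,a,np.load("pics/A.npy")),.006),onz(ray(c,g,np.load("pics/G.npy")),.006))
E
```

```text
A [ 25 155 252]
A [ 25 140 253]
A [ 16 110 216]
[[290.4, 130.4], [449.1, 152.8], [444.0, 170.0], [287.2, 147.0]] ((371.109375, 150.74172973632812), (152.29904174804688, 17.710962295532227), 8.207216262817383)
G [ 25 149 253]
G [ 18 184 150]
G [ 17 105 230]
[[208.7, 134.7], [390.7, 161.1], [386.1, 180.6], [206.4, 153.5]] ((318.1249084472656, 160.65072631835938), (142.08944702148438, 19.758087158203125), 8.365886688232422)
(array([ 0.4625,  0.1708, -0.2041]), np.float64(0.004040751678087353)) [0.4246 0.143  0.006 ] [0.4294 0.1745 0.006 ]
(array([0.4506, 0.3133, 0.0024]), np.float64(4.299664438864106e-05)) [0.4497 0.3111 0.006 ] [0.4497 0.3118 0.006 ]
(array([0.469 , 0.3104, 0.0087]), np.float64(0.00011582105887311213)) [0.4699 0.3121 0.006 ] [0.4697 0.3115 0.006 ]
(array([ 0.4908,  0.1661, -0.1901]), np.float64(0.0045270358158628)) [0.444  0.1409 0.006 ] [0.4486 0.1716 0.006 ]
```

```bash
python3 - <<'E'
from h import *
for uv in [(150,190),(150,157),(99,192)]:
    print(onz(ray("top",uv),.0),onz(ray("top",uv),.06))
c=imaging.camera_params("wrist");a=lambda u,v:ray(c,(u/1.5625,v/1.5625),np.load("pics/A.npy"))
print(onz(a(690,310),.06),onz(a(725,330),0.06),onz(a(725,455),0.0))
print(delta([.4561,.2878,.10],down(-.1475)))
E
```

```text
[0.5075 0.3279 0.    ] [0.4937 0.3118 0.06  ]
[0.6021 0.3328 0.    ] [0.583  0.3165 0.06  ]
[0.502  0.4676 0.    ] [0.4885 0.4437 0.06  ]
[0.4831 0.2811 0.06  ] [0.4969 0.3058 0.06  ] [0.6362 0.3699 0.    ]
(array([-0.0006,  0.1074,  0.0741]), array([-0.0097, -0.0104,  1.7171]))
```

```bash
python3 - <<'E'
from h import *
c=imaging.camera_params("wrist");a=lambda u,v:ray(c,(u/1.5625,v/1.5625),np.load("pics/A.npy"))
for q in [(690,308),(728,330)]: print(tri(ray("top",(150,190)),a(*q)), onz(a(*q),0))
for q in [(205,134),(244,158),(240,150),(225,148)]: print(tri(ray("side",q),a(728,330)),tri(ray("side",q),a(690,308)))
E
python3 jog.py '[{"aperture":0.045, "sy":0.107, "sz":0.03, "wz":0.125}, {"aperture":0.045, "sy":0.107, "sz":0.03, "wz":0.25}, {"aperture":0.045, "sy":0.107, "sz":0.03, "wz":0.375}, {"aperture":0.045, "sy":0.107, "sz":0.03, "wz":0.5}, {"aperture":0.045, "sy":0.107, "sz":0.03, "wz":0.625}, {"aperture":0.045, "sy":0.107, "sz":0.03, "wz":0.75}, {"aperture":0.045, "sy":0.107, "sz":0.03, "wz":0.875}, {"aperture":0.045, "sy":0.107, "sz":0.03, "wz":1}, {"aperture":0.045, "sy":0.107, "sz":0.03, "wz":1.125}, {"aperture":0.045, "sy":0.107, "sz":0.03, "wz":1.25}, {"aperture":0.045, "sy":0.107, "sz":0.03, "wz":1.375}, {"aperture":0.045, "sy":0.107, "sz":0.03, "wz":1.5}, {"aperture":0.045, "sy":0.107, "sz":0.03, "wz":1.625}, {"aperture":0.045, "sy":0.107, "sz":0.03, "wz":1.717}, {"aperture":0.045, "sy":0.107, "sz":0.03, "wz":1.717}]'
python3 - <<'E'
from h import *
print(delta([.4556,.2838,.003],down(-.1475)))
E
```

```text
(array([ 0.5148,  0.3354, -0.029 ]), np.float64(0.000662625505846409)) [0.5045 0.3175 0.    ]
(array([0.4971, 0.3124, 0.0545]), np.float64(0.002284046135595497)) [0.5226 0.3496 0.    ]
(array([0.4573, 0.2818, 0.0999]), np.float64(0.021666389165921954)) (array([0.4436, 0.2527, 0.1107]), np.float64(0.018575496690133995))
(array([ 0.5569,  0.3673, -0.0335]), np.float64(0.02046448621371499)) (array([ 0.5286,  0.3138, -0.0057]), np.float64(0.02285883190731846))
(array([0.5366, 0.3406, 0.0064]), np.float64(0.017030855581770605)) (array([0.512 , 0.2938, 0.0294]), np.float64(0.019365347514559535))
(array([0.5093, 0.3321, 0.0256]), np.float64(0.0022458838245222493)) (array([0.4882, 0.2898, 0.0451]), np.float64(0.0008475545918732208))
t: 10.95
tool_pos: [0.4564, 0.287, 0.1443]
tool_rot: [-2.375, -2.042, 0.013]
contact_force: [0.7, 0.3, -0.1]
opening: 0.0453
grip_force: 0.0
(array([-0.0033,  0.0014,  0.1413]), array([-0.0125,  0.0001, -0.0027]))
```

```bash
python3 jog.py '[{"aperture":0.045, "sx":-0.003, "sy":0.001, "sz":0.04, "wx":-0.012}, {"aperture":0.045, "sx":-0.003, "sy":0.001, "sz":0.08, "wx":-0.012}, {"aperture":0.045, "sx":-0.003, "sy":0.001, "sz":0.12, "wx":-0.012}, {"aperture":0.045, "sx":-0.003, "sy":0.001, "sz":0.141, "wx":-0.012}, {"aperture":0.045, "sx":-0.003, "sy":0.001, "sz":0.141, "wx":-0.012}, {"aperture":0, "sx":-0.003, "sy":0.001, "sz":0.141, "wx":-0.012}, {"aperture":0, "sx":-0.003, "sy":0.001, "sz":0.141, "wx":-0.012}, {"aperture":0, "sx":-0.003, "sy":0.001, "sz":0.141, "wx":-0.012}, {"aperture":0, "sx":-0.003, "sy":0.001, "sz":0.141, "wx":-0.012}, {"aperture":0, "sx":-0.003, "sy":0.001, "sz":0.141, "wx":-0.012}]' 100; python3 jog.py '[{"aperture":0, "sz":-0.02}, {"aperture":0, "sz":-0.05}, {"aperture":0, "sz":-0.05}]'
python3 - <<'E'
from h import *
print(toolT()[:3,:2]);print(delta([.513,.065,.05],down(0.)))
E
```

```text
t: 11.78
tool_pos: [0.455, 0.2854, 0.004]
tool_rot: [2.377, 2.054, 0.001]
contact_force: [-0.2, -2.5, 1.8]
opening: 0.0145
grip_force: 98.1
t: 12.03
tool_pos: [0.4575, 0.2873, 0.0586]
tool_rot: [2.376, 2.053, 0.013]
contact_force: [1.5, 1.6, 0.3]
opening: 0.0141
grip_force: 98.3
[[ 0.1451  0.9894]
 [ 0.9894 -0.1451]
 [ 0.0055  0.0067]]
(array([-0.2119,  0.0871,  0.008 ]), array([ 0.0071, -0.005 , -0.1456]))
```

```bash
python3 - <<'E'
from h import *
im=snap("H");s=cv2.cvtColor(imaging.get_image("side"),cv2.COLOR_RGB2BGR);cv2.imwrite("pics/Hs.png",s)
o=np.zeros((600,800,3),np.uint8);o[:384,:512]=im
uv=proj("side",[.457,.25,.06]).astype(int)[0];uj=proj("side",[.5,-.05,.06]).astype(int)[0];print(uv,uj)
def cr(p,w,h,f):
    x,y=max(p[0]-w//2,0),max(p[1]-h//2,0);return cv2.resize(s[y:y+h,x:x+w],(w*f,h*f),interpolation=cv2.INTER_CUBIC)
o[384:600,0:512]=cr(uv,128,54,4);o[0:300,512:800]=cr(uj,96,100,3)
cv2.imwrite("pics/H2.png",o)
E
```

```text
[219 150] [302 200]
```

View pics/H2.png

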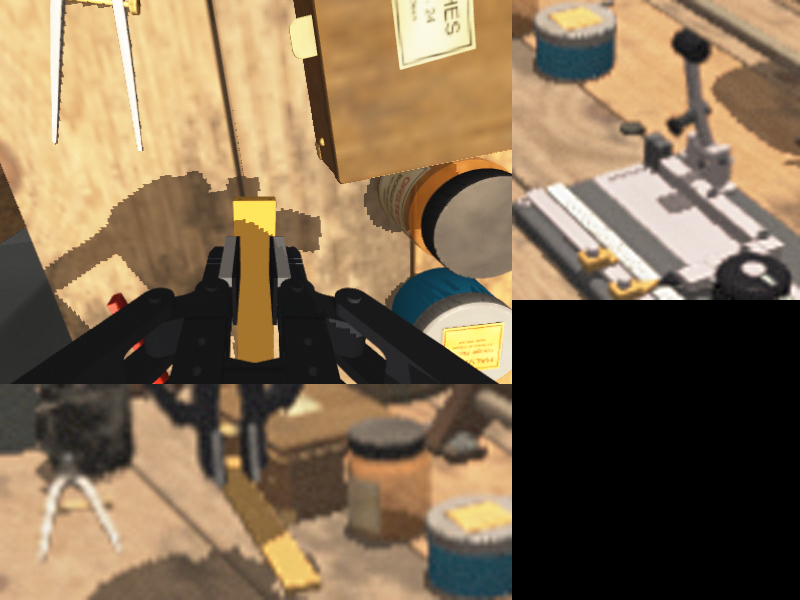

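```bash
python3 - <<'E'
from h import *
s=cv2.imread("pics/Hs.png");T=toolT();print(T)
h=cv2.cvtColor(s,cv2.COLOR_BGR2HSV)
m=((h[...,1]>110)&(h[...,0]>14)&(h[...,0]<35)).astype(np.uint8)
reg=np.zeros_like(m);reg[140:182,205:240]=1;m&=reg
cs=max(cv2.findContours(m,0,2)[0],key=cv2.contourArea);print(cv2.boxPoints(cv2.minAreaRect(cs)).tolist())
for sag in (-.1,0,.1,.2,.3,.4):
    pts=[]
    for sx in(-.01,.01):
        for x in (-.152,-.03): pts.append((T@np.r_[x*np.cos(sag),sx,.0+ -x*np.sin(sag),1])[:3])
    print(sag,proj("side",pts).round(1).tolist(),np.array(pts)[:,2].min())
E
```

```text
[[ 0.1452  0.9894  0.0019  0.4551]
 [ 0.9894 -0.1452  0.0019  0.2861]
 [ 0.0021  0.0016 -1.      0.0545]
 [ 0.      0.      0.      1.    ]]
[[206.8868865966797, 143.00772094726562], [219.03599548339844, 135.8612060546875], [239.1131134033203, 169.9923095703125], [226.96400451660156, 177.13882446289062]]
-0.1 [[225.3, 167.5], [212.0, 151.7], [234.0, 166.1], [219.9, 150.5]] 0.057453911639556814
0 [[225.7, 173.9], [212.1, 152.9], [234.4, 172.4], [220.0, 151.6]] 0.05419787478606359
0.1 [[226.0, 179.8], [212.2, 154.0], [234.6, 178.3], [220.1, 152.7]] 0.0390248729015435
0.2 [[226.1, 185.3], [212.2, 155.0], [234.6, 183.8], [220.1, 153.7]] 0.024006720305259372
0.3 [[226.0, 190.3], [212.2, 156.0], [234.4, 188.7], [220.1, 154.7]] 0.009293473413612051
0.4 [[225.7, 194.7], [212.2, 156.9], [234.0, 193.1], [220.0, 155.6]] -0.004967857874009926
```

The bar is held level, and the inset shows the clip standing open. I'll line it up at the jig's left end.

```bash
python3 - <<'E'
from h import *
print(delta([.506,.19,.05],down(0.)),delta([.506,.19,.022],down(0.)))
E
```

```text
(array([-0.0878,  0.0643,  0.0045]), array([ 0.0018, -0.002 , -0.1457])) (array([-0.0878,  0.0642,  0.0325]), array([ 0.0018, -0.002 , -0.1457]))
```

```bash
python3 jog.py '[{"aperture":0, "sx":-0.03, "sy":0.02, "wz":-0.05}, {"aperture":0, "sx":-0.06, "sy":0.045, "wz":-0.1}, {"aperture":0, "sx":-0.088, "sy":0.064, "sz":0.004, "wx":0.002, "wy":-0.002, "wz":-0.146}, {"aperture":0, "sx":-0.088, "sy":0.064, "sz":0.004, "wx":0.002, "wy":-0.002, "wz":-0.146}, {"aperture":0, "sx":-0.088, "sy":0.064, "sz":0.004, "wx":0.002, "wy":-0.002, "wz":-0.146}, {"aperture":0, "sx":-0.088, "sy":0.064, "sz":0.025, "wx":0.002, "wy":-0.002, "wz":-0.146}, {"aperture":0, "sx":-0.088, "sy":0.064, "sz":0.0325, "wx":0.002, "wy":-0.002, "wz":-0.146}, {"aperture":0, "sx":-0.088, "sy":0.064, "sz":0.0325, "wx":0.002, "wy":-0.002, "wz":-0.146}]'
python3 - <<'E'
from h import *
print(toolT()); print(delta([.506,.04,.022],down(0.)))
im=snap("I");s=cv2.cvtColor(imaging.get_image("top"),cv2.COLOR_RGB2BGR)
h=cv2.cvtColor(s,cv2.COLOR_BGR2HSV);m=((h[...,1]>90)&(h[...,0]>16)&(h[...,0]<35)).astype(np.uint8)
uv=proj("top",[[.506,.1,.025],[.506,.037,.025],[.506,.2,.025]]);print(uv)
r=np.zeros_like(m);c,d=uv[1].astype(int)-[12,9],uv[1].astype(int)+[6,9]
r[c[1]:d[1],c[0]-10:d[0]+10]=1;m&=r
for v in range(c[1],d[1]): print(v,''.join('#' if x else '.' for x in m[v,c[0]-10:d[0]+10]))
print(c[0]-10)
E
```

```text
t: 12.8
tool_pos: [0.5012, 0.1892, 0.017]
tool_rot: [-2.217, -2.219, 0.015]
contact_force: [-0.8, -1.0, -2.7]
opening: 0.014
grip_force: 98.2
[[-0.0009  0.9999 -0.0104  0.5012]
 [ 1.      0.0008 -0.0029  0.1892]
 [-0.0029 -0.0104 -0.9999  0.017 ]
 [ 0.      0.      0.      1.    ]]
(array([-0.1493,  0.0046, -0.0046]), array([-0.0104,  0.0029,  0.0009]))
[[232.5053 188.4212]
 [255.984  188.4105]
 [195.2331 188.4395]]
179 ......................................
180 ......................................
181 ......................................
182 ......................................
183 ......................................
184 ......................................
185 ......................................
186 ..................#...................
187 #######################...............
188 #######################...............
189 #######################...............
190 #######################...............
191 #######################...............
192 #######################...............
193 #######################...............
194 #######################...............
195 .....##......##..#.#.#................
196 .....#................................
233
```

```bash
python3 jog.py '[{"aperture":0, "sy":0.004, "sz":-0.007, "wx":-0.01, "wy":0.003}, {"aperture":0, "sy":0.004, "sz":-0.007, "wx":-0.01, "wy":0.003}, {"aperture":0, "sx":-0.035, "sy":0.004, "sz":-0.007, "wx":-0.01, "wy":0.003}, {"aperture":0, "sx":-0.07, "sy":0.004, "sz":-0.007, "wx":-0.01, "wy":0.003}, {"aperture":0, "sx":-0.105, "sy":0.004, "sz":-0.007, "wx":-0.01, "wy":0.003}, {"aperture":0, "sx":-0.13, "sy":0.004, "sz":-0.007, "wx":-0.01, "wy":0.003}, {"aperture":0, "sx":-0.148, "sy":0.004, "sz":-0.007, "wx":-0.01, "wy":0.003}, {"aperture":0, "sx":-0.148, "sy":0.004, "sz":-0.007, "wx":-0.01, "wy":0.003}, {"aperture":0, "sx":-0.148, "sy":0.004, "sz":-0.007, "wx":-0.01, "wy":0.003}]'
python3 - <<'E'
from h import *
print(toolT())
print(delta([.506,.034,.0185],down(0.)))
E
```

```text
t: 13.65
tool_pos: [0.5097, 0.0407, 0.029]
tool_rot: [2.22, 2.215, 0.012]
contact_force: [-1.4, 0.3, -1.5]
opening: 0.0146
grip_force: 98.3
[[ 0.002   1.      0.0091  0.5097]
 [ 1.     -0.002   0.0016  0.0407]
 [ 0.0017  0.0091 -1.      0.029 ]
 [ 0.      0.      0.      1.    ]]
(array([-0.0067, -0.0038,  0.0105]), array([ 0.0091, -0.0016, -0.002 ]))
```

```bash
python3 jog.py '[{"aperture":0, "sx":-0.003, "sy":-0.001, "sz":0.005, "wx":0.009, "wy":-0.002, "wz":-0.002}, {"aperture":0, "sx":-0.003, "sy":-0.001, "sz":0.01, "wx":0.009, "wy":-0.002, "wz":-0.002}, {"aperture":0, "sx":-0.003, "sy":-0.001, "sz":0.012, "wx":0.009, "wy":-0.002, "wz":-0.002}, {"aperture":0, "sx":-0.003, "sy":-0.001, "sz":0.012, "wx":0.009, "wy":-0.002, "wz":-0.002}]'; python3 jog.py '[{"aperture":0, "sy":0.002}, {"aperture":0, "sy":0.004}, {"aperture":0, "sy":0.006}, {"aperture":0, "sy":0.006}]'
```

```text
t: 13.98
tool_pos: [0.5087, 0.0389, 0.0164]
tool_rot: [-2.218, -2.225, 0.002]
contact_force: [-1.0, -0.3, 5.9]
opening: 0.014
grip_force: 99.7
t: 14.32
tool_pos: [0.5136, 0.0392, 0.0163]
tool_rot: [-2.216, -2.223, 0.005]
contact_force: [-3.6, 0.3, 6.1]
opening: 0.0145
grip_force: 99.9
```

```bash
python3 jog.py '[{"aperture":0, "sy":0.002, "sz":-0.0005}, {"aperture":0, "sy":0.003, "sz":-0.0005}, {"aperture":0, "sy":0.003, "sz":-0.0005}]'; python3 jog.py '[{"aperture":0, "sx":-0.004}, {"aperture":0, "sx":-0.007}, {"aperture":0, "sx":-0.007}]'
```

```text
t: 14.57
tool_pos: [0.5165, 0.0391, 0.0166]
tool_rot: [-2.216, -2.223, 0.005]
contact_force: [-3.5, -0.1, 5.6]
opening: 0.0143
grip_force: 99.8
t: 14.82
tool_pos: [0.5175, 0.0327, 0.0171]
tool_rot: [-2.217, -2.223, -0.0]
contact_force: [-1.4, 3.2, 5.0]
opening: 0.0141
grip_force: 100.0
```

```bash
python3 jog.py '[{"aperture":0, "sy":0.002}, {"aperture":0, "sy":0.002}, {"aperture":0, "sy":0.002}]'; python3 jog.py '[{"aperture":0, "sy":0.002}, {"aperture":0, "sy":0.002}, {"aperture":0, "sy":0.002}]'
```

```text
t: 15.07
tool_pos: [0.5183, 0.0327, 0.0168]
tool_rot: [-2.216, -2.222, 0.004]
contact_force: [-4.7, 1.4, 8.5]
opening: 0.0144
grip_force: 100.6
t: 15.32
tool_pos: [0.5185, 0.0328, 0.0163]
tool_rot: [-2.213, -2.22, 0.01]
contact_force: [-9.3, 1.4, 12.3]
opening: 0.0144
grip_force: 100.8
```

```bash
python3 jog.py '[{"aperture":0, "sx":-0.002, "sy":-0.001, "sz":-0.001}, {"aperture":0, "sx":-0.002, "sy":-0.001, "sz":-0.001}]'; python3 jog.py '[{"aperture":0, "sx":-0.0015}, {"aperture":0, "sx":-0.0015}]';python3 jog.py '[{"aperture":0, "sx":-0.001}, {"aperture":0, "sx":-0.001}]'
```

```text
t: 15.48
tool_pos: [0.5183, 0.0314, 0.0172]
tool_rot: [-2.214, -2.22, 0.004]
contact_force: [-5.8, 5.4, 5.8]
opening: 0.0139
grip_force: 100.3
t: 15.65
tool_pos: [0.5183, 0.0306, 0.0172]
tool_rot: [-2.214, -2.218, 0.003]
contact_force: [-5.1, 6.9, 7.0]
opening: 0.0142
grip_force: 100.5
t: 15.82
tool_pos: [0.5183, 0.03, 0.0172]
tool_rot: [-2.213, -2.218, 0.002]
contact_force: [-6.6, 8.0, 7.1]
opening: 0.0141
grip_force: 100.6
```

```bash
python3 jog.py '[{"aperture":0, "sx":-0.0015}, {"aperture":0, "sx":-0.0015}]';python3 jog.py '[{"aperture":0}, {"aperture":0}]'
python3 - <<'E'
from h import *
im=snap("J");t=cv2.cvtColor(imaging.get_image("top"),cv2.COLOR_RGB2BGR);cv2.imwrite("pics/Jt.png",t)
s=cv2.cvtColor(imaging.get_image("side"),cv2.COLOR_RGB2BGR);cv2.imwrite("pics/Js.png",s)
print(proj("top",[[.5155,-.1247,.02],[.5155,.05,.02]]),proj("side",[[.5155,-.1247,.02]]))
E
```

```text
t: 15.98
tool_pos: [0.5183, 0.0286, 0.0173]
tool_rot: [-2.213, -2.218, 0.002]
contact_force: [-6.6, 9.8, 8.1]
opening: 0.0147
grip_force: 100.7
t: 16.15
tool_pos: [0.5183, 0.0286, 0.0173]
tool_rot: [-2.213, -2.218, 0.002]
contact_force: [-6.3, 9.2, 8.5]
opening: 0.0143
grip_force: 100.7
[[315.8085 185.384 ]
 [251.1548 185.4091]] [[330.9639 234.7739]]
```

```bash
python3 jog.py '[{"aperture":0.045}, {"aperture":0.045}, {"aperture":0.045}, {"aperture":0.045, "sz":-0.03}, {"aperture":0.045, "sz":-0.07}, {"aperture":0.045, "sz":-0.11}, {"aperture":0.045, "sx":-0.03, "sy":-0.03, "sz":-0.15}, {"aperture":0.045, "sx":-0.07, "sy":-0.05, "sz":-0.15}, {"aperture":0.045, "sx":-0.11, "sy":-0.06, "sz":-0.14}, {"aperture":0.045, "sx":-0.15, "sy":-0.06, "sz":-0.14}, {"aperture":0.045, "sx":-0.16, "sy":-0.06, "sz":-0.14}, {"aperture":0.045, "sx":-0.16, "sy":-0.06, "sz":-0.14}]'
cat >> h.py <<'E'
def rectify(im,T,x,y,z=.02,s=10): # s px/mm ; rows=+x, cols=+y
    xs=np.arange(x[0],x[1],.001/s);ys=np.arange(y[0],y[1],.001/s);Y,X=np.meshgrid(ys,xs)
    uv=proj("wrist",np.c_[X.ravel(),Y.ravel(),0*X.ravel()+z],T).reshape(len(xs),len(ys),2).astype(np.float32)
    return cv2.remap(im,uv[...,0].copy(),uv[...,1].copy(),cv2.INTER_CUBIC)
def brass(q):
    h=cv2.cvtColor(q,cv2.COLOR_BGR2HSV);return (h[...,1]>90)&(h[...,0]>14)&(h[...,0]<40)
E
python3 - <<'E'
from h import *
im=snap("K");T=np.load("pics/K.npy");print(T[:3,3])
q=rectify(im,T,(.495,.535),(-.14,.03),s=4)
m=brass(q)
for r in range(0,160,8):
    c=np.where(m[r])[0]
    if len(c)>20: print("x",.495+r*.00025,"y",-.14+c.min()*.00025,-.14+c.max()*.00025,len(c))
for col in range(60,680,60):
    c=np.where(m[:,col])[0]
    if len(c)>5: print("y",-.14+col*.00025,"x",.495+c.min()*.00025,.495+c.max()*.00025,len(c)*.25)
q=rectify(im,T,(.435,.470),(-.136,-.106))
for nm,mm in (("idx",brass(q)),("ptr",q.max(2)<75)):
    print(nm,[(r,*(lambda c:(c.min(),c.max(),(c.min()+c.max())/2))(np.where(mm[r])[0])) for r in range(60,290,20) if mm[r].sum()>3])
E
```

```text
t: 17.3
tool_pos: [0.4601, -0.1386, 0.1578]
tool_rot: [2.224, 2.217, -0.005]
contact_force: [0.3, -0.2, 0.2]
opening: 0.045
grip_force: 0.0
[ 0.4601 -0.0563  0.2998]
x 0.507 y -0.12450000000000001 -0.003250000000000003 486
x 0.509 y -0.12450000000000001 -0.003250000000000003 486
x 0.511 y -0.12450000000000001 -0.003250000000000003 486
x 0.513 y -0.12450000000000001 -0.003250000000000003 486
x 0.515 y -0.12450000000000001 -0.003250000000000003 486
x 0.517 y -0.12450000000000001 -0.003250000000000003 486
x 0.519 y -0.12450000000000001 -0.003250000000000003 486
x 0.521 y -0.12450000000000001 -0.003250000000000003 486
x 0.523 y -0.12450000000000001 -0.003250000000000003 486
x 0.525 y -0.12450000000000001 -0.003250000000000003 486
x 0.527 y -0.02825000000000001 -0.003250000000000003 53
y -0.11000000000000001 x 0.5055 0.52625 21.0
y -0.09500000000000001 x 0.50575 0.526 20.5
y -0.08000000000000002 x 0.50575 0.5265 21.0
y -0.06500000000000002 x 0.50575 0.526 20.5
y -0.05000000000000002 x 0.50575 0.5265 21.0
y -0.03500000000000002 x 0.506 0.5265 20.75
y -0.020000000000000018 x 0.5065 0.527 20
[... 179 characters left out ...]
62), np.int64(153), np.float64(107.5)), (120, np.int64(74), np.int64(144), np.float64(109.0)), (140, np.int64(82), np.int64(134), np.float64(108.0)), (160, np.int64(91), np.int64(126), np.float64(108.5)), (180, np.int64(97), np.int64(121), np.float64(109.0))]
ptr [(100, np.int64(0), np.int64(61), np.float64(30.5)), (120, np.int64(0), np.int64(149), np.float64(74.5)), (180, np.int64(119), np.int64(130), np.float64(124.5)), (200, np.int64(95), np.int64(127), np.float64(111.0)), (220, np.int64(89), np.int64(139), np.float64(114.0)), (240, np.int64(78), np.int64(146), np.float64(112.0)), (260, np.int64(66), np.int64(172), np.float64(119.0)), (280, np.int64(56), np.int64(172), np.float64(114.0))]
```

```bash
python3 - <<'E'
from h import *
im=cv2.imread("pics/K.png");T=np.load("pics/K.npy")
q=cv2.cvtColor(rectify(im,T,(.415,.535),(-.14,.02),z=.014,s=4),cv2.COLOR_BGR2GRAY).astype(float)
for y in np.arange(-.115,.01,.02):
    c=int((y+.14)*4000);p=np.median(q[:,c-16:c+16],1);g=np.abs(cv2.GaussianBlur(np.gradient(p).reshape(-1,1),(1,5),1).ravel())
    k=[i for i in range(2,len(g)-2) if g[i]>5 and g[i]==g[i-2:i+3].max()]
    print(round(y,3),[(round(415+i*.25,2)) for i in k])
w=rectify(im,T,(.43,.55),(-.145,.015),z=.02,s=5);cv2.imwrite("pics/K2.png",w);print(w.shape)
E
```

```text
-0.115 [421.25, 422.75, 432.0, 444.0, 448.25, 459.75, 484.25, 505.75, 507.25, 527.0, 529.25]
-0.095 [421.5, 424.0, 425.0, 426.75, 427.75, 429.25, 431.25, 432.0, 437.0, 438.0, 444.75, 446.0, 448.5, 459.75, 484.5, 506.25, 507.5, 527.25, 529.5]
-0.075 [422.25, 423.5, 432.5, 444.5, 448.5, 459.75, 484.5, 506.25, 507.75, 526.75, 529.75]
-0.055 [422.25, 423.75, 432.75, 444.75, 446.0, 448.75, 459.75, 484.5, 505.25, 507.75, 508.75, 527.5, 531.25]
-0.035 [422.5, 423.75, 433.0, 444.5, 449.0, 459.75, 484.75, 505.5, 508.0, 527.25, 530.0, 531.25]
-0.015 [422.75, 424.0, 432.75, 444.75, 446.0, 449.0, 460.0, 485.0, 505.5, 507.0, 508.25, 527.5, 530.0]
0.005 []
(601, 800, 3)
```

View pics/K2.png

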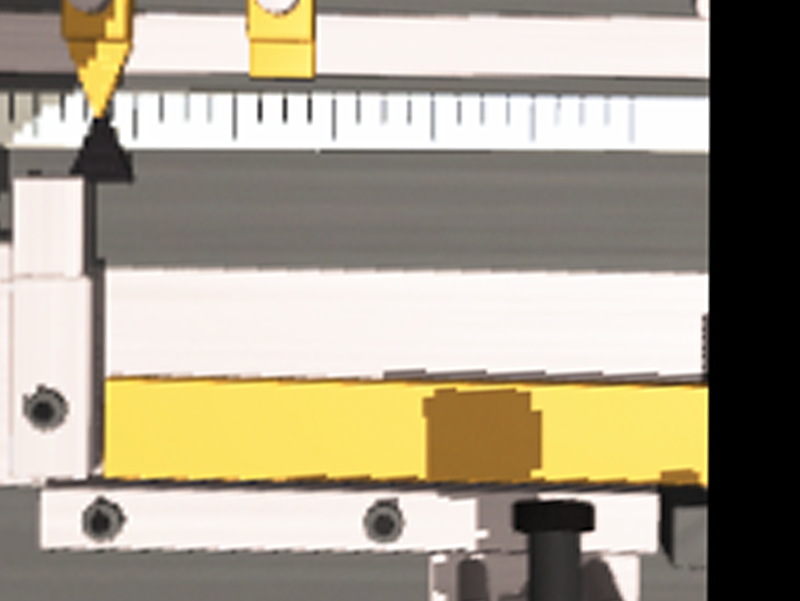

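K2 (5 px/mm) shows the bar end at the stop, column ~105, and the bar lying parallel to the fence with an even strip along it. The pointer at (98,120) is under the pointed index tip. I'll locate the raised handle before closing the clip.

```bash
python3 - <<'E'
from h import *
def blob(n):
    im=cv2.imread(f"pics/{n}.png");T=np.load(f"pics/{n}.npy")
    q=rectify(im,T,(.495,.56),(-.075,.0),z=.125,s=4)
    m=(q.max(2)<70).astype(np.uint8)
    k,l,st,ce=cv2.connectedComponentsWithStats(m)
    for i in range(1,k):
        if st[i,4]>300: print(n,st[i]/4,.495+ce[i][1]*.00025,-.075+ce[i][0]*.00025)
blob("K")
print(proj("wrist",[[.533,-.037,.121],[.518,-.037,.121]],np.load("pics/K.npy")),proj("wrist",[[.533,-.037,.121]],np.load("pics/J.npy")))
print(delta([.533,-.0365,.18],down(np.pi/2)))
E
```

```text
K [  45.25    0.     29.75   65.25 6183.25] 0.5272179780050944 -0.01203055634172967
K [ 0.    6.5  44.75  1.25 86.5 ] 0.5020238439306358 -0.052044075144508664
K [  25.      8.75   23.5    35.5  2158.25] 0.5253084095911039 -0.038987982161473415
[[401.6325  32.1968]
 [371.3163  32.3969]] [[311.1444 692.6225]]
(array([ 0.1003,  0.0725, -0.0226]), array([-0.0022, -0.0006, -1.5727]))
```

```bash
python3 - <<'E'
from h import *
im=cv2.imread("pics/K.png");T=np.load("pics/K.npy")
q=rectify(im,T,(.495,.56),(-.055,-.02),z=.121,s=4)
for r in range(0,260,6):
    p=q[r].max(1);c=np.where(p<70)[0];print(round(.495+r*.00025,4),(c.min()/4,c.max()/4,len(c)/4) if len(c) else None, int(np.median(p[40:100])))
E
```

```text
0.495 (np.float64(32.75), np.float64(34.75), 2.25) 253
0.4965 (np.float64(32.75), np.float64(34.75), 2.25) 253
0.498 (np.float64(32.75), np.float64(34.75), 2.25) 253
0.4995 (np.float64(32.75), np.float64(34.75), 2.25) 253
0.501 (np.float64(32.75), np.float64(34.75), 2.25) 253
0.5025 (np.float64(32.75), np.float64(34.75), 2.25) 118
0.504 (np.float64(26.5), np.float64(34.75), 8.5) 217
0.5055 (np.float64(7.75), np.float64(34.75), 18.5) 45
0.507 (np.float64(7.75), np.float64(34.75), 14.5) 27
0.5085 (np.float64(7.75), np.float64(34.75), 14.25) 33
0.51 (np.float64(9.5), np.float64(34.75), 10.75) 252
0.5115 (np.float64(9.5), np.float64(34.75), 10.25) 130
0.513 (np.float64(1.0), np.float64(34.75), 12.0) 68
0.5145 (np.float64(1.0), np.float64(34.75), 13.5) 62
0.516 (np.float64(1.0), np.float64(34.75), 14.5) 60
0.5175 (np.float64(1.0), np.float64(34.75), 16.5) 59
0.519 (np.float64(9.5), np.float64(34.75), 10.25) 82
0.5205 (np.float64(0.25), np.float64(34.75), 6.5) 76
0.522 (np.float64(8.0), np.float64(34.75), 16.5) 32
0.5235 (np.float64(0.25), np.float64(34.75), 24.5) 13
0.525 (np.float64(5.75
[... 583 characters left out ...]
t64(32.5), np.float64(34.75), 2.5) 216
0.543 (np.float64(32.5), np.float64(34.75), 2.5) 239
0.5445 (np.float64(32.5), np.float64(34.75), 2.5) 239
0.546 (np.float64(32.25), np.float64(34.75), 2.75) 242
0.5475 (np.float64(32.25), np.float64(34.75), 2.75) 242
0.549 (np.float64(32.25), np.float64(34.75), 2.75) 243
0.5505 (np.float64(32.25), np.float64(34.75), 2.75) 242
0.552 (np.float64(32.25), np.float64(34.75), 2.75) 239
0.5535 (np.float64(32.25), np.float64(34.75), 2.75) 244
0.555 (np.float64(32.25), np.float64(34.75), 2.75) 245
0.5565 (np.float64(32.25), np.float64(34.75), 2.75) 244
0.558 (np.float64(32.25), np.float64(34.75), 2.75) 240
0.5595 (np.float64(32.25), np.float64(34.75), 2.75) 242
```

```bash
python3 jog.py '[{"aperture":0.05, "sz":-0.03, "wz":-0.125}, {"aperture":0.05, "sz":-0.04, "wz":-0.25}, {"aperture":0.05, "sx":0.02, "sy":0.02, "sz":-0.04, "wz":-0.375}, {"aperture":0.05, "sx":0.04, "sy":0.04, "sz":-0.04, "wz":-0.5}, {"aperture":0.05, "sx":0.06, "sy":0.05, "sz":-0.04, "wz":-0.625}, {"aperture":0.05, "sx":0.08, "sy":0.06, "sz":-0.04, "wz":-0.75}, {"aperture":0.05, "sx":0.101, "sy":0.0725, "sz":-0.04, "wx":-0.002, "wz":-0.875}, {"aperture":0.05, "sx":0.101, "sy":0.0725, "sz":-0.04, "wx":-0.002, "wz":-1}, {"aperture":0.05, "sx":0.101, "sy":0.0725, "sz":-0.04, "wx":-0.002, "wz":-1.125}, {"aperture":0.05, "sx":0.101, "sy":0.0725, "sz":-0.04, "wx":-0.002, "wz":-1.25}, {"aperture":0.05, "sx":0.101, "sy":0.0725, "sz":-0.04, "wx":-0.002, "wz":-1.375}, {"aperture":0.05, "sx":0.101, "sy":0.0725, "sz":-0.04, "wx":-0.002, "wz":-1.5}, {"aperture":0.05, "sx":0.101, "sy":0.0725, "sz":-0.04, "wx":-0.002, "wz":-1.572}, {"aperture":0.05, "sx":0.101, "sy":0.0725, "sz":-0.04, "wx":-0.002, "wz":-1.572}, {"aperture":0.05, "sx":0.101, "sy":0.0725, "sz":-0.04, "wx":-0.002, "wz":-1.572}]'
python3 - <<'E'
from h import *
print(readout.get_obs()["contact_force"],delta([.532,-.0377,.105],down(np.pi/2)))
E
```

```text
t: 18.6
tool_pos: [0.5328, -0.0326, 0.1971]
tool_rot: [0.004, -3.14, -0.001]
contact_force: [-0.8, -0.3, 0.5]
opening: 0.05
grip_force: 0.0
[-0.7513 -0.311   0.4825] (array([ 0.0008, -0.0052,  0.0921]), array([ 0.0009, -0.0011,  0.0025]))
```

```bash
python3 jog.py '[{"aperture":0.05, "sx":0.001, "sy":-0.005, "sz":0.03}, {"aperture":0.05, "sx":0.001, "sy":-0.005, "sz":0.065}, {"aperture":0.05, "sx":0.001, "sy":-0.005, "sz":0.09}, {"aperture":0.05, "sx":0.001, "sy":-0.005, "sz":0.092}, {"aperture":0.05, "sx":0.001, "sy":-0.005, "sz":0.092}, {"aperture":0, "sx":0.001, "sy":-0.005, "sz":0.092}, {"aperture":0, "sx":0.001, "sy":-0.005, "sz":0.092}, {"aperture":0, "sx":0.001, "sy":-0.005, "sz":0.092}, {"aperture":0, "sx":0.001, "sy":-0.005, "sz":0.092}, {"aperture":0, "sx":0.001, "sy":-0.005, "sz":0.092}]' 30
```

```text
t: 19.43
tool_pos: [0.5336, -0.0368, 0.1084]
tool_rot: [-0.004, 3.138, 0.007]
contact_force: [-0.8, 7.4, 3.5]
opening: 0.0211
grip_force: 32.9
```

```bash
python3 jog.py '[{"aperture":0, "sx":0.01, "sz":0.003}, {"aperture":0, "sx":0.0195, "sz":0.007}, {"aperture":0, "sx":0.027, "sz":0.0115}, {"aperture":0, "sx":0.0335, "sz":0.016}, {"aperture":0, "sx":0.04, "sz":0.022}, {"aperture":0, "sx":0.0455, "sz":0.028}, {"aperture":0, "sx":0.0455, "sz":0.028}]' 30; python3 jog.py '[{"aperture":0, "sx":0.005, "sz":0.007}, {"aperture":0, "sx":0.009, "sz":0.014}, {"aperture":0, "sx":0.013, "sz":0.022}, {"aperture":0, "sx":0.0157, "sz":0.029}, {"aperture":0, "sx":0.0177, "sz":0.0365}, {"aperture":0, "sx":0.0177, "sz":0.0365}]' 30
```

```text
t: 20.02
tool_pos: [0.4872, -0.0364, 0.08]
tool_rot: [-0.004, 3.139, 0.009]
contact_force: [-5.1, 10.5, 7.9]
opening: 0.0217
grip_force: 36.6
t: 20.52
tool_pos: [0.4689, -0.0362, 0.0415]
tool_rot: [-0.003, 3.141, 0.01]
contact_force: [-1.8, 10.4, 2.1]
opening: 0.0218
grip_force: 38.1
```

```bash
python3 jog.py '[{"aperture":0, "sx":0.001, "sz":0.003}, {"aperture":0, "sx":0.0015, "sz":0.006}, {"aperture":0, "sx":0.0015, "sz":0.006}, {"aperture":0.05, "sx":0.0015, "sz":0.006}, {"aperture":0.05, "sx":0.0015, "sz":0.006}, {"aperture":0.05, "sx":0.0015, "sz":0.006}, {"aperture":0.05, "sx":0.0015, "sz":-0.02}, {"aperture":0.05, "sx":0.0015, "sz":-0.06}, {"aperture":0.05, "sx":0.0015, "sy":-0.04, "sz":-0.1}, {"aperture":0.05, "sx":0.0015, "sy":-0.05, "sz":-0.12}, {"aperture":0.05, "sx":0.0015, "sy":-0.05, "sz":-0.12}]'
python3 - <<'E'
from h import *
im=snap("M");T=np.load("pics/M.npy");print(T[:3,3])
m=brass(rectify(im,T,(.495,.535),(-.14,.06),s=4))
for r in range(60,120,12):
    c=np.where(m[r])[0]; print("x",.495+r*.00025,"y",-.14+c.min()*.00025,-.14+c.max()*.00025)
for col in range(60,800,60):
    c=np.where(m[:,col])[0]
    if len(c)>5: print("y",round(-.14+col*.00025,4),"x",.495+c.min()*.00025,.495+c.max()*.00025)
q=rectify(im,T,(.435,.470),(-.136,-.106))
for nm,mm in (("idx",brass(q)),("ptr",q.max(2)<75)):
    print(nm,[(r,*(lambda c:(int(c.min()),int(c.max())))(np.where(mm[r])[0])) for r in range(60,290,20) if mm[r].sum()>3])
q=rectify(im,T,(.44,.50),(-.065,-.01),z=.05,s=4);k,l,st,ce=cv2.connectedComponentsWithStats((q.max(2)<60).astype(np.uint8))
for i in range(1,k):
    if st[i,4]>1000: print("handle",st[i]/4,.44+ce[i][1]/4000,-.065+ce[i][0]/4000)
g=cv2.cvtColor(rectify(im,T,(.415,.535),(-.14,.02),z=.014,s=4),cv2.COLOR_BGR2GRAY).astype(float)
for y in (-.1,-.075,-.06,-.015,.0):
    c=int((y+.14)*4000);p=np.median(g[:,c-12:c+12],1);d=np.abs(np.gradient(p))
    print(y,[round(415+i*.25,2) for i in range(2,len(d)-2) if d[i]>8 and d[i]==d[i-2:i+3].max()])
E
```

```text
t: 21.43
tool_pos: [0.4719, -0.0931, 0.1698]
tool_rot: [-0.0, 3.128, -0.01]
contact_force: [0.8, -0.9, 1.2]
opening: 0.0499
grip_force: 0.0
[ 0.3865 -0.0934  0.3109]
x 0.51 y -0.12525 0.05975
x 0.513 y -0.12525 0.05975
x 0.516 y -0.125 0.05975
x 0.519 y -0.125 0.05975
x 0.522 y -0.12475000000000001 0.05975
y -0.125 x 0.50725 0.52525
y -0.11 x 0.504 0.5255
y -0.095 x 0.50425 0.526
y -0.08 x 0.50425 0.5257499999999999
y -0.065 x 0.504 0.5257499999999999
y -0.05 x 0.5045 0.526
y -0.02 x 0.50475 0.5265
y -0.005 x 0.50475 0.52725
y 0.01 x 0.495 0.53325
y 0.025 x 0.495 0.535
y 0.04 x 0.495 0.535
y 0.055 x 0.495 0.535
idx [(60, 53, 169), (80, 62, 159), (100, 64, 155), (120, 74, 145), (140, 87, 133), (160, 96, 127), (180, 100, 122)]
ptr [(100, 0, 300), (120, 50, 300), (180, 118, 126), (200, 92, 133), (220, 85, 137), (240, 0, 300), (260, 0, 300), (280, 0, 300)]
handle [   7.25   12.25   33.5    25.25 2391.25] 0.4649329587036069 -0.04046659696811292
-0.1 [420.0, 433.0, 445.0, 449.0, 460.0, 466.75, 467.0, 484.25, 506.25, 508.5, 528.0, 532.0]
-0.075 [416.25, 418.0, 420.5, 433.25, 445.0, 449.25, 457.0, 460.0, 484.5, 506.25, 508.5, 528.0, 532.25]
-0.06 [419.0, 420.5, 433.25, 445.25, 449.5, 454.75, 457.25, 460.5, 484.5, 505.5, 506.75, 508.75, 528.0, 532.25]
-0.015 [420.0, 422.5, 432.0, 433.75, 445.75, 448.5, 449.75, 460.75, 472.5, 485.25, 487.75, 505.0, 507.0, 507.25, 509.25, 528.75, 532.75]
0.0 [419.75, 422.5, 426.0, 429.0, 432.0, 433.0, 434.0, 445.75, 448.5, 450.0, 460.75, 485.0, 506.25, 507.75, 509.25, 526.5, 529.5]
```

The clip is down and the pointer, index tip and bar end agree within about 0.3 mm. However, both views suggest a gap of about 1 mm between the bar and the fence. I'll close it with open fingers straddling the clip, pushing on the bar's near edge.

```bash
python3 - <<'E'
from h import *
print(delta([.466,-.0385,.06],down(np.pi/2)))
E
```

```text
(array([0.0053, 0.0533, 0.1063]), array([-0.0033,  0.009 ,  0.0003]))
```

```bash
python3 jog.py '[{"aperture":0.05, "sx":0.005, "sy":0.053, "wx":-0.003, "wy":0.009}, {"aperture":0.05, "sx":0.005, "sy":0.053, "sz":0.02, "wx":-0.003, "wy":0.009}, {"aperture":0.05, "sx":0.005, "sy":0.053, "sz":0.06, "wx":-0.003, "wy":0.009}, {"aperture":0.05, "sx":0.005, "sy":0.053, "sz":0.1, "wx":-0.003, "wy":0.009}, {"aperture":0.05, "sx":0.005, "sy":0.053, "sz":0.106, "wx":-0.003, "wy":0.009}, {"aperture":0.05, "sx":0.005, "sy":0.053, "sz":0.106, "wx":-0.003, "wy":0.009}, {"aperture":0.05, "sx":0.005, "sy":0.053, "sz":0.106, "wx":-0.003, "wy":0.009}]'
python3 - <<'E'
from h import *
print(toolT()[:3,3],delta([.466,-.0385,.014],down(np.pi/2)))
E
```

```text
t: 22.07
tool_pos: [0.4623, -0.0357, 0.0555]
tool_rot: [0.005, -3.132, -0.006]
contact_force: [0.9, -0.2, 0.4]
opening: 0.0499
grip_force: 0.0
[ 0.4623 -0.0357  0.0555] (array([-0.0041, -0.0029,  0.0414]), array([ 0.0037, -0.0099,  0.0031]))
```

```bash
python3 jog.py '[{"aperture":0.05, "sx":-0.004, "sy":-0.002, "sz":0.02, "wx":0.004, "wy":-0.01, "wz":0.003}, {"aperture":0.05, "sx":-0.004, "sy":-0.002, "sz":0.036, "wx":0.004, "wy":-0.01, "wz":0.003}, {"aperture":0.05, "sx":-0.004, "sy":-0.002, "sz":0.041, "wx":0.004, "wy":-0.01, "wz":0.003}, {"aperture":0.05, "sx":-0.004, "sy":-0.002, "sz":0.041, "wx":0.004, "wy":-0.01, "wz":0.003}]'; python3 jog.py '[{"aperture":0.05, "sx":-0.008}, {"aperture":0.05, "sx":-0.016}, {"aperture":0.05, "sx":-0.02}, {"aperture":0.05, "sx":-0.02}]'
```

```text
t: 22.4
tool_pos: [0.4671, -0.038, 0.0156]
tool_rot: [0.0, 3.139, -0.001]
contact_force: [-0.4, 0.2, 0.1]
opening: 0.0497
grip_force: 0.0
t: 22.73
tool_pos: [0.4878, -0.0379, 0.0152]
tool_rot: [-0.001, 3.139, -0.002]
contact_force: [-1.1, 0.5, 0.1]
opening: 0.0501
grip_force: 0.0
```

```bash
python3 jog.py '[{"aperture":0.05, "sz":0.0025}, {"aperture":0.05, "sz":0.0025}]'; python3 jog.py '[{"aperture":0.05, "sx":-0.003}, {"aperture":0.05, "sx":-0.006}, {"aperture":0.05, "sx":-0.006}]';  python3 jog.py '[{"aperture":0.05, "sx":-0.001}, {"aperture":0.05, "sx":-0.002}, {"aperture":0.05, "sx":-0.002}]'
```

```text
t: 22.9
tool_pos: [0.4855, -0.0375, 0.011]
tool_rot: [0.0, -3.141, 0.0]
contact_force: [0.1, -0.2, 0.9]
opening: 0.0502
grip_force: 0.4
t: 23.15
tool_pos: [0.4923, -0.0376, 0.0114]
tool_rot: [-0.0, 3.141, -0.001]
contact_force: [0.3, 0.4, 0.3]
opening: 0.05
grip_force: 0.0
t: 23.4
tool_pos: [0.4938, -0.0376, 0.0113]
tool_rot: [-0.0, 3.141, -0.001]
contact_force: [0.9, 0.2, 0.8]
opening: 0.0498
grip_force: 0.0
```

```bash
for i in 1 ; do python3 jog.py '[{"aperture":0.05, "sx":-0.001}, {"aperture":0.05, "sx":-0.0015}, {"aperture":0.05, "sx":-0.0015}]'; done; python3 jog.py '[{"aperture":0.05, "sx":-0.001}, {"aperture":0.05, "sx":-0.001}]'; python3 jog.py '[{"aperture":0.05, "sx":-0.001}, {"aperture":0.05, "sx":-0.001}]'
```

```text
t: 23.65
tool_pos: [0.4953, -0.0376, 0.0114]
tool_rot: [-0.0, 3.141, -0.001]
contact_force: [-0.2, -1.0, -0.4]
opening: 0.0502
grip_force: 0.0
t: 23.82
tool_pos: [0.496, -0.0376, 0.0112]
tool_rot: [0.0, -3.141, 0.0]
contact_force: [-0.5, 1.1, 1.3]
opening: 0.05
grip_force: 0.2
t: 23.98
tool_pos: [0.4963, -0.0375, 0.0111]
tool_rot: [0.0, -3.139, 0.0]
contact_force: [-4.8, 0.1, 2.6]
opening: 0.0503
grip_force: 2.4
```

Contact with the bar's edge. A few more small steps.

```bash
python3 jog.py '[{"aperture":0.05, "sx":-0.001}, {"aperture":0.05, "sx":-0.001}]'; python3 jog.py '[{"aperture":0.05, "sx":-0.001}, {"aperture":0.05, "sx":-0.001}]'; python3 jog.py '[{"aperture":0.05, "sx":-0.001}, {"aperture":0.05, "sx":-0.001}]'
```

```text
t: 24.15
tool_pos: [0.4965, -0.0375, 0.011]
tool_rot: [0.0, -3.137, 0.0]
contact_force: [-7.5, -0.9, 4.9]
opening: 0.0502
grip_force: 4.3
t: 24.32
tool_pos: [0.4966, -0.0375, 0.011]
tool_rot: [0.0, -3.134, 0.0]
contact_force: [-10.5, 0.3, 9.4]
opening: 0.0499
grip_force: 6.4
t: 24.48
tool_pos: [0.4967, -0.0375, 0.011]
tool_rot: [0.0, -3.132, 0.0]
contact_force: [-15.9, -0.7, 12.4]
opening: 0.05
grip_force: 8.4
```

The force rises to 16 N with no motion, so the bar is already firmly on the fence. I'll back off, lift and check.

```bash
python3 jog.py '[{"aperture":0.05, "sx":0.01}, {"aperture":0.05, "sx":0.03}, {"aperture":0.05, "sx":0.032}, {"aperture":0.05, "sx":0.032, "sz":-0.03}, {"aperture":0.05, "sx":0.032, "sz":-0.07}, {"aperture":0.05, "sx":0.032, "sz":-0.11}, {"aperture":0.05, "sx":0.032, "sy":-0.05, "sz":-0.15}, {"aperture":0.05, "sx":0.025, "sy":-0.055, "sz":-0.16}, {"aperture":0.05, "sx":0.025, "sy":-0.055, "sz":-0.16}, {"aperture":0.05, "sx":0.025, "sy":-0.055, "sz":-0.16}]'
python3 - <<'E'
from h import *
im=snap("N");T=np.load("pics/N.npy");print(T[:3,3])
m=brass(rectify(im,T,(.495,.535),(-.14,.02),s=4))
for r in range(60,120,12):
    c=np.where(m[r])[0]; print("x",.495+r*.00025,"y",-.14+c.min()*.00025)
for col in range(60,600,60):
    c=np.where(m[:,col])[0]
    if len(c)>5: print("y",round(-.14+col*.00025,4),"x",.495+c.min()*.00025,.495+c.max()*.00025)
q=rectify(im,T,(.435,.470),(-.136,-.106))
for nm,mm in (("idx",brass(q)),("ptr",q.max(2)<75)):
    print(nm,[(r,*(lambda c:(int(c.min()),int(c.max())))(np.where(mm[r])[0])) for r in range(60,290,20) if mm[r].sum()>3])
g=cv2.cvtColor(rectify(im,T,(.415,.535),(-.14,.02),z=.014,s=4),cv2.COLOR_BGR2GRAY).astype(float)
for y in (-.1,-.075,-.06,-.015):
    c=int((y+.14)*4000);p=np.median(g[:,c-12:c+12],1);d=np.abs(np.gradient(p))
    print(y,[round(415+i*.25,2) for i in range(2,len(d)-2) if d[i]>8 and d[i]==d[i-2:i+3].max()])
q=rectify(im,T,(.44,.50),(-.065,-.01),z=.05,s=4);k,l,st,ce=cv2.connectedComponentsWithStats((q.max(2)<60).astype(np.uint8))
for i in range(1,k):
    if st[i,4]>1000: print("handle",st[i]/4,.44+ce[i][1]/4000,-.065+ce[i][0]/4000)
E
```

```text
t: 25.32
tool_pos: [0.4766, -0.0936, 0.1735]
tool_rot: [0.002, 3.136, -0.003]
contact_force: [-0.6, -0.0, -0.7]
opening: 0.05
grip_force: 0.0
[ 0.3924 -0.0944  0.3153]
x 0.51 y -0.125
x 0.513 y -0.125
x 0.516 y -0.125
x 0.519 y -0.125
x 0.522 y -0.12475000000000001
y -0.125 x 0.50675 0.525
y -0.11 x 0.5045 0.52625
y -0.095 x 0.50425 0.526
y -0.08 x 0.505 0.52625
y -0.065 x 0.505 0.52625
y -0.05 x 0.505 0.5265
y -0.02 x 0.505 0.5265
y -0.005 x 0.50475 0.52725
idx [(60, 54, 170), (80, 61, 161), (100, 62, 156), (120, 75, 146), (140, 84, 135), (160, 93, 128), (180, 98, 123)]
ptr [(100, 0, 300), (120, 202, 300), (180, 118, 126), (200, 93, 131), (220, 86, 138), (240, 0, 300), (260, 0, 300), (280, 0, 300)]
-0.1 [420.0, 420.25, 432.75, 433.0, 444.75, 449.0, 459.75, 470.25, 472.25, 484.25, 505.75, 508.5, 528.5, 531.75]
-0.075 [417.5, 418.5, 420.25, 433.25, 435.5, 437.25, 445.0, 449.0, 459.75, 484.25, 507.0, 509.0, 527.75, 532.0]
-0.06 [419.0, 420.75, 422.0, 422.25, 425.5, 433.5, 445.25, 449.25, 458.75, 460.0, 460.25, 484.5, 506.75, 509.0, 527.75, 532.0]
-0.015 [419.5, 421.0, 422.25, 432.5, 433.75, 445.5, 446.75, 448.25, 449.75, 460.75, 484.75, 485.75, 505.75, 507.25, 509.0, 528.75, 532.25]
handle [   7.25   13.     33.5    24.   2353.5 ] 0.46517412895687277 -0.04042859039728065
```

```bash
python3 -c "
from station import ctrl, imaging, readout
print(ctrl.finish_job())"
```

```text
the job is handed in; nothing more can be done
None
```

Job handed in after about 25 s: the pointer is within about 0.3 mm of the pointed index, the bar is square on the fence and against the stop, and the clip is down on it; the verdict wasn't shown.

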